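# Put the reference tile away and hold the colour head over the sample

### The arm

A 6-joint arm with a two-finger parallel gripper is mounted at the origin on the work surface. World frame = base frame: x ahead of the robot, y to its left, z up, the work surface at z = 0. Lengths are in m, angles in rad, forces in N, time in s.
With the tool pointing down it reaches from about 0.35 to 0.925 m from the base axis. Payload 6.4 kg.
Tool frame: the origin (TCP) lies at the very end of the fingers, on their centre line; the grasp point (between the pads) lies 19 mm behind it; z points along the fingers, y is the direction in which the jaws open and shut (so a half turn about z gives the same grasp; the last joint's range is limited). The gripper opens to 85 mm and grips with 20 to 120 N. Pads are 22 mm wide; open, the fingers measure 114 mm over their backs; the gripper's body (76 mm by 85 mm) begins 54 mm behind the grasp point. The pads swing forward as they close: fully open they stand 13 mm farther back than shut.
Start: joints at [-1.442, 0.245, 1.558, -0, 1.339, -0.174], TCP at [0.194, -0.62, 0.2] pointing down, gripper open.
Joint ranges: [-3.13, 3.13], [-1.02, 2.26], [0.13, 2.54], [-0.95, 4.09], [0.21, 2.88], [-2.74, 2.74]. Speed limits (rad/s): [2.57, 2.57, 3.14, 3.14, 3.14, 3.14].

### API

Orientations are given as a unit quaternion [w, x, y, z].
In Python, from plant import manip gives the robot as it stands. The module is installed in compiled form; this text tells all that it offers.
- The arm moves only by the tool drive_tool, never from a script. Its arguments are lists of equal length, an entry for each row: "grip": the gripper command: -1 is shut, 1 is fully open, values between are in proportion; "travel": the shift along the tool's x, y, z in units of 60 mm (1.0 is 60 mm), a list of three; "roll": the turn about the tool's z in rad. A call has exactly 5 rows; each row shifts and turns the commanded pose from where the row before left it, along the tool's axes as they then stand; what a row does not reach is not made up. A row lasts 1/8 s, in which the tool goes at most 62.5 mm and 10.7 degrees, less where a joint would pass 70% of its speed; a pose out of reach is approached as far as the arm can. A call is refused whole if a number of a shift passes 1 or a number of a turn 0.188, either way. A call with a gripper value outside its range is refused whole. The fingers move at their own pace and stop on an object; "grip_force" is the grip in N (left out, the last holds). Time passes only in rows, so rows that do not move let the fingers close, or fill a call up. It gives the time, the measured TCP pose, the force and the opening at its end, in the units of the state.
- manip.get_state(): the state, without advancing time (a new reading comes with each control period).
- manip.capture(name): name is "scene" or "top" or "wrist"; returns a dict with "img" (400x640x3 uint8, red, green, blue), "camera_matrix" (3x3 intrinsics, pixels), "R" (3x3) and "t" (3): a world point X has camera coordinates R X + t. Camera axes: x right, y down, z forward; pixel columns grow to the right and rows downward; lengths in m; the calibration is good to about 2 mm. A picture is of the moment at which its call begins. There is no depth.
- manip.hand_in(): hands the job in, once; it reports no verdict.
Trained networks look in a picture, given as the dict that the camera call returned (one of the last four; its "shot" number tells which), for a name from the list of things; names that differ only in an ending like _2 or _b are one class to them, and where a whole thing is asked for, a point or a joint stands for the part that bears it (a point fixed in the world has none). Each returns a list of dicts, best first, with "score" (0 to 1); they miss things now and then, are a little off and sometimes report something else, mostly with a low value. They report only what shows in the picture. A call takes as long as a camera call. They do not tell look-alikes from the thing itself.
- manip.search_frame(query, picture): "location" ([x, y, z] in m, in world coordinates, good to about 4 mm: the middle of the surface that is visible of it).
- manip.outline_of(query, picture): "region" (400x640 bool, what is visible of it).
- manip.landmark_of(query, picture): "location" ([x, y, z] in m, in world coordinates, good to about 4 mm: a listed point, or the origin of a listed thing).
The state is a dict: "time": time; "joints": joint angles; "dq": joint speeds; "joint_torque": joint torques, N m; "tcp_pos": TCP position; "orientation": TCP orientation; "wrist_force": force on the tool from outside, world axes, zero at the start; "wrist_torque": the same for the moment, N m; "grip_width": opening from 0.0 (shut) to 1.0 (fully open).
Only numpy, scipy, OpenCV 4.12 (cv2) and the standard library are available. Lean on these libraries where they do the work, as an engineer would, in place of code of your own. Each camera call takes 0.05 s, during which the arm holds its last target.

### The job

The colour reading head has just been checked on its white reference tile: lower the tile in its black block, white side up, into the open drawer without dropping it, and slide the drawer fully shut. Then pick up the head by its orange grip, carry it over the test-tube rack and finish still holding it upright and still, centred over the red-brown sample on the blue stage with their long sides in line and the head's underside about one centimetre above the sample, never letting the head touch the stage. Leave the rack, the glassware and the jars where they stand.

Things in the scene. Friction and masses are not known exactly. Their poses are not given: they have to be found in the camera images.
- tile: the white reference tile in its black block, one rigid piece: black block 60 x 40 x 30 mm (x, y, z) with a white tile on top, 34 mm high overall, 0.11 to 0.18 kg, loose on the bench, white face (its +z) up. Origin: centre of its underside; long side along its x. Grip it across the 40 mm sides
- cab: grey one-drawer cabinet, 220 x 190 x 90 mm (x, y, z), fixed to the bench. Origin: centre of its underside. The drawer slides out towards the cabinet's own -x; the cabinet's roof begins 95 mm in front of the origin (own x = -95 mm) and its underside is 78 mm above the bench
- cab_drawer0 (a joint): the drawer: opening in m, 0 = fully shut, grows as it slides out, 0.15 at the stop. About 1 N of friction, no spring or catch: it stays where it is left
- tray (a point): centre of the drawer's inner floor (moves with the drawer; axes as the cabinet's), 22 mm above the bench. The inside is 175 mm along x and 148 mm along y, with 46 mm high walls; the blue front panel is 15 mm thick, 184 mm wide, and reaches from 14 to 78 mm above the bench, its inner face 93.5 mm and its outer face 108.5 mm in front of this point (own -x). When open, only the part of the tray in front of the cabinet's roof can be reached from above
- cab_drawer0_handle (a point): middle of the drawer's steel bar handle, a level round bar 11 mm thick and 95 mm long along the cabinet's y, standing 35 mm in front of the drawer's front panel, 52 mm above the bench; moves with the drawer
- head: the hand-held colour reading head, standing upright, 105 mm tall, 0.15 to 0.31 kg, loose: white foot 60 x 44 mm (x, y) up to 42 mm, above it an orange grip 50 x 32 mm (x, y) from 42 to 105 mm. Origin: centre of its underside, where the reading window is; z up along the head, long side along its x. Grip it across the 32 mm faces of the orange part
- stage: the sample stage to be read: blue plate 100 x 76 x 14 mm (x, y, z) carrying a red-brown sample slab 60 x 44 mm, 8 mm thick, long side along its x; all one piece, fixed. Origin: centre of its underside
- stage_top (a point): centre of the top face of the red-brown sample slab, 22 mm above the bench; axes as the stage's
- other_stage: another sample stage, not to be read: same sizes but a white plate with a green slab; fixed. Which of the two stages is the nearer one changes. Origin: centre of its underside
- rack: wooden test-tube rack, 250 x 62 mm with its long side along its x, six stoppered glass tubes standing in it, 130 mm high to the stopper tops; loose; it stands between the reading head and the sample stages. Origin: centre of its underside
- amber: amber bottle with black cap, 60 mm across, 130 mm high; loose. Origin: centre of its underside
- jar_orange: clear jar with orange lid, 64 mm across, 85 mm high; loose. Origin: centre of its underside
- jar_blue: clear jar with blue lid, 68 mm across, 100 mm high; loose. Origin: centre of its underside
- mortar: white ceramic bowl, 90 mm across, 50 mm high; loose. Origin: centre of its underside
Mind the look-alikes: they are no part of the job. Several things look just like the tile: the one meant starts farthest to the robot's right. What is shaped like the head but green is not meant.

How it is judged:
By the outcome, as a careful person would: the job done as asked, in the order asked, and still so for the second after the job is handed in, while the arm keeps its last pose, push and grip.
It also fails if it takes over 72 s, if anything falls off the work surface, if the arm or the gripper's body presses on something with over 40 N, if the wrist force passes 120 N, or if a joint passes its speed limit or range.

## Working session

There is one attempt and no reset: what is moved stays moved. The work goes in short steps, Python scripts to look and compute and a tool call to move; the robot and the scene stay as the last step left them, time stands still between calls to the robot, and variables do not carry over. Pictures are saved under pics/ and viewed, and the job is handed in when it is done.

Besides the shell and the picture viewer there is one more tool, called after "Emit:" by a JSON object that holds its "method" and its "body", one argument or row to a line. drive_tool: Moves the arm, as the interface text tells. Its arguments: {"type":"object","properties":{"grip":{"type":"array"},"travel":{"type":"array"},"roll":{"type":"array"},"grip_force":{"type":"number"}},"required":["grip","travel","roll"]}

```bash
mkdir -p pics; cat > h.py <<'E'
import numpy as np, cv2
from plant import manip
def cap(n,f=None):
    p=manip.capture(n)
    if f: cv2.imwrite('pics/'+f,cv2.cvtColor(p['img'],cv2.COLOR_RGB2BGR))
    return p
def ray(p,uv,z):
    K=np.array(p['camera_matrix']);R=np.array(p['R']);t=np.array(p['t'])
    d=R.T@np.linalg.solve(K,np.array([uv[0],uv[1],1.]));c=-R.T@t
    return c+d*(z-c[2])/d[2]
def proj(p,X):
    K=np.array(p['camera_matrix']);x=K@(np.array(p['R'])@np.array(X)+np.array(p['t']));return x[:2]/x[2]
def st():
    s=manip.get_state()
    for k in ['time','joints','tcp_pos','orientation','wrist_force','grip_width']: print(k,np.round(s[k],4))
    return s
E
python3 - <<'E'
from h import *
s=st()
a=cap('scene','s0.png'); b=cap('top','t0.png')
for p,n in((a,'s'),(b,'t')):
    print(n,'campos',-np.array(p['R']).T@np.array(p['t']))
    for q in ['tile','cab','tray','cab_drawer0_handle','head','stage','stage_top','other_stage','rack']:
        print(n,q,[(np.round(d['location'],3).tolist(),round(d['score'],2)) for d in manip.landmark_of(q,p)])
E
```

```text
time 0.0
joints [-1.4421  0.2458  1.559  -0.      1.3387 -0.1741]
tcp_pos [ 0.1938 -0.6198  0.1986]
orientation [-0.001   0.9886  0.1508  0.    ]
wrist_force [ 0.0276 -0.0189 -0.4257]
grip_width 1.0041
s campos [ 1.08498748 -0.53979546  0.82839822]
s tile [([0.29, 0.359, -0.0], 0.79), ([0.342, 0.064, 0.001], 0.74), ([0.438, -0.005, -0.001], 0.69)]
s cab [([0.785, 0.033, 0.0], 0.69), ([0.739, -0.291, -0.0], 0.67)]
s tray [([0.6, -0.268, 0.026], 0.71)]
s cab_drawer0_handle [([0.459, -0.259, 0.05], 0.66)]
s head [([0.674, -0.084, 0.001], 0.77), ([0.617, 0.008, 0.0], 0.56)]
s stage [([0.433, 0.316, 0.0], 0.8)]
s stage_top [([0.431, 0.314, 0.018], 0.76)]
s other_stage [([0.603, 0.317, -0.004], 0.79)]
s rack [([0.542, 0.169, -0.0], 0.91)]
t campos [0.35310222 0.10435946 1.21601096]
t tile [([0.291, 0.355, 0.002], 0.86), ([0.437, -0.005, 0.003], 0.84)]
t cab [([0.741, -0.293, -0.002], 0.87), ([0.547, 0.171, 0.003], 0.34), ([0.601, 0.32, 0.004], 0.26)]
t tray [([0.602, -0.275, 0.027], 0.62)]
t cab_drawer0_handle [([0.456, -0.258, 0.054], 0.85)]
t head [([0.674, -0.089, 0.002], 0.82), ([0.617, 0.007, 0.002], 0.62)]
t stage [([0.43, 0.318, -0.0], 0.74), ([0.46, -0.256, 0.051], 0.37)]
t stage_top [([0.429, 0.316, 0.02], 0.87)]
t other_stage [([0.602, 0.318, 0.007], 0.87)]
t rack [([0.542, 0.17, -0.003], 0.91)]
```

View pics/s0.png

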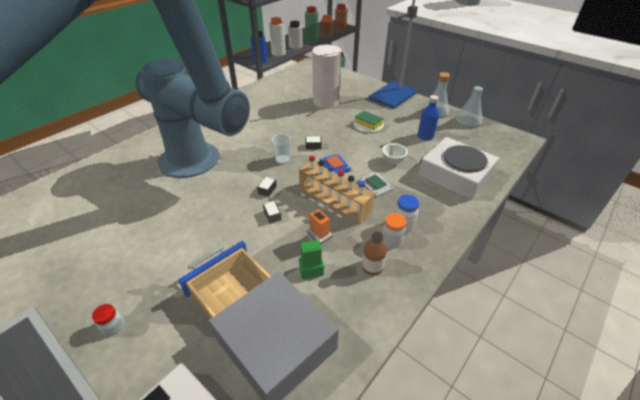

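View pics/t0.png

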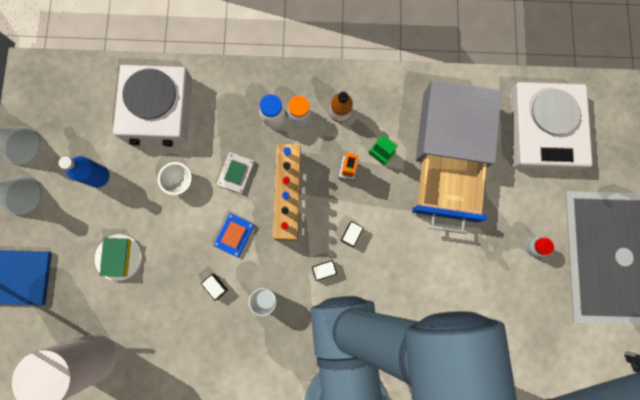

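The scene view shows three tiles at about (272,211), (267,186) and (314,143). In the top view they are at (352,234), (324,270) and (214,287). The one farthest to the robot's right is top (352,234), y≈-0.005. The orange head is at top (349,165), with the green look-alike at (383,149). The red-brown stage is at top (234,235), the green one at (236,173). I'll check these in a close crop and measure the yaws.

```bash
python3 - <<'E'
from h import *
b=cap('top')
import pickle; pickle.dump(b,open('top.pkl','wb'))
im=cv2.cvtColor(b['img'],cv2.COLOR_RGB2BGR)
c=im[130:300,200:400]; cv2.imwrite('pics/crop1.png',cv2.resize(c,None,fx=4,fy=3.5,interpolation=cv2.INTER_CUBIC)[:600])
c=im[70:240,400:510]; cv2.imwrite('pics/crop2.png',cv2.resize(c,None,fx=3.5,fy=3.5,interpolation=cv2.INTER_CUBIC))
hsv=cv2.cvtColor(b['img'],cv2.COLOR_RGB2HSV)
def rect(mask,z,n):
    cs,_=cv2.findContours(mask.astype(np.uint8),cv2.RETR_EXTERNAL,cv2.CHAIN_APPROX_NONE)
    c=max(cs,key=cv2.contourArea)[:,0,:]
    X=np.array([ray(b,q,z)[:2] for q in c])
    r=cv2.minAreaRect((X*1000).astype(np.float32)); print(n,'px',c.mean(0).round(1),'c',np.round(r[0],1),'size',np.round(r[1],1),'ang',round(r[2],1),'box',cv2.boxPoints(r).round(0).tolist())
def win(m,x0,x1,y0,y1):
    o=np.zeros_like(m);o[y0:y1,x0:x1]=m[y0:y1,x0:x1];return o
H,S,V=hsv[...,0].astype(int),hsv[...,1].astype(int),hsv[...,2].astype(int)
white=(V>185)&(S<60)
rect(win(white,335,370,215,255),.034,'tile')
rect(win((H<20)&(S>150)&(V>90),335,365,145,185),.105,'headtop')
rect(win((H<15)&(S>110),215,255,215,260),.022,'slab')
rect(win((H>105)&(H<125)&(S>120)&(V>60),205,265,205,265),.014,'plate')
rect(win((H>105)&(H<125)&(S>150),400,500,190,230),.078,'panel')
for q in ['rack']:
    for d in manip.outline_of(q,b)[:1]: rect(d['region'],.1,q)
E
```

```text
tile px [352.  233.4] c [439.8  -6.4] size [31.5 52.2] ang 62.8 box [[409.0, -8.0], [456.0, -32.0], [470.0, -4.0], [424.0, 20.0]]
headtop px [349.7 163.9] c [612.2   8.4] size [32.3 59.7] ang 80.0 box [[580.0, -2.0], [639.0, -13.0], [644.0, 19.0], [586.0, 29.0]]
slab px [233.1 234.4] c [428.1 311.9] size [41.3 56.9] ang 66.7 box [[394.0, 304.0], [446.0, 282.0], [462.0, 320.0], [410.0, 342.0]]
plate px [233.5 234.9] c [428.1 312.5] size [76.  97.8] ang 66.2 box [[368.0, 297.0], [458.0, 258.0], [488.0, 328.0], [399.0, 367.0]]
panel px [449.6 213.4] c [ 495.3 -255.7] size [192.   19.3] ang 83.7 box [[475.0, -350.0], [494.0, -352.0], [515.0, -161.0], [496.0, -159.0]]
rack px [286.8 192. ] c [537.8 168.9] size [249.2  65.7] ang 1.1 box [[413.0, 199.0], [414.0, 134.0], [663.0, 138.0], [662.0, 204.0]]
```

View pics/crop1.png

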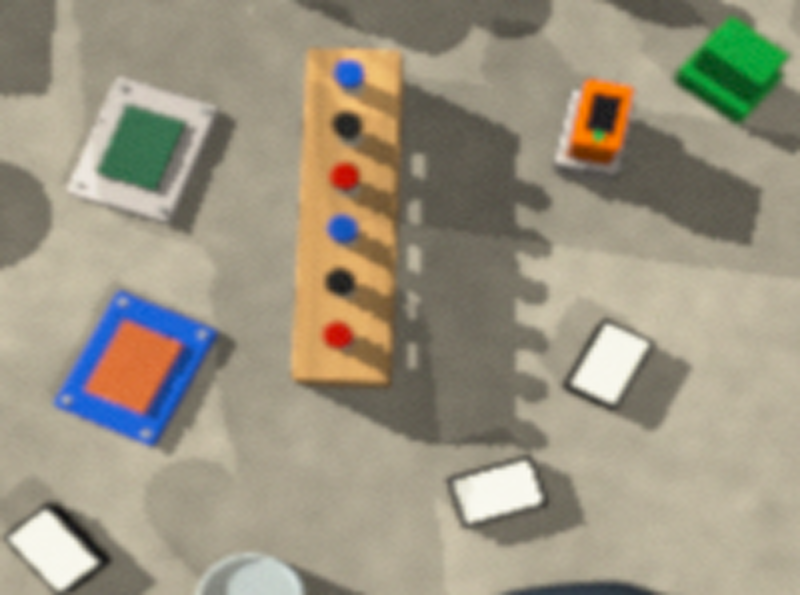

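View pics/crop2.png

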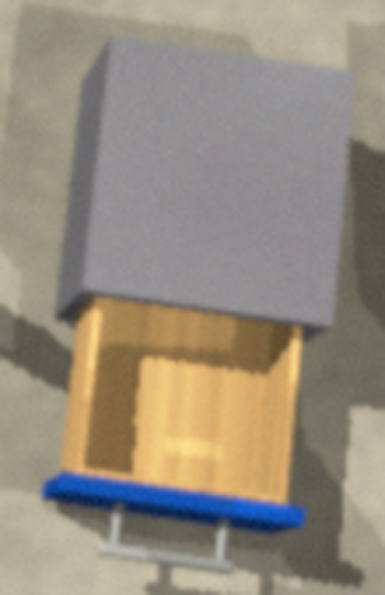

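Crop 1 confirms the choice: the white tile at top pixel (352,234) stands alone and its yaw is about -27°. The drawer is open and empty, with its axis at about -6.3°. Next I'll turn to the tile's yaw and travel above it.

```bash
cat >> h.py <<'E'
from scipy.spatial.transform import Rotation as Ro
def rot(s):
    q=s['orientation'];return Ro.from_quat([q[1],q[2],q[3],q[0]]).as_matrix()
def need(target,yaw=None,s=None,n=None):
    """tool-axis shift (60mm units) to world target; roll (rad) to bring tool x to yaw deg; shift after the turn too"""
    s=s or manip.get_state();R=rot(s);D=np.array(target)-s['tcp_pos']
    y=np.degrees(np.arctan2(R[1,0],R[0,0]));print('yaw now',round(y,2),'D',D.round(4),'shift now',(R.T@D/.06).round(3))
    if yaw is not None:
        d=(yaw-y+180)%360-180;c,sn=np.cos(np.radians(yaw)),np.sin(np.radians(yaw))
        Rt=np.array([[c,sn,0],[sn,-c,0],[0,0,-1.]])
        print('roll',round(-np.radians(d),3),'shift after turn',(Rt.T@D/.06).round(3))
E
python3 -c "
from h import *
need([.44,-.006,.2],-27)"
```

```text
yaw now 17.35 D [2.462e-01 6.144e-01 3.000e-04] shift now [ 6.970e+00 -8.551e+00 -5.000e-03]
roll 0.774 shift after turn [-9.9300e-01 -1.0987e+01 -5.0000e-03]
```

Emit:
{"method": "drive_tool", "body": {
  "grip": [1,1,1,1,1],
  "travel": [
    [0,0,0],
    [0,0,0],
    [0,0,0],
    [0,0,0],
    [0,0,0]
  ],
  "roll": [0.155,0.155,0.155,0.155,0.155]
}}

```text
time: 1.72
tcp_pos: [0.1938, -0.6204, 0.1997]
orientation: [-0.0, 0.972, -0.236, -0.0]
wrist_force: [0.7, -0.9, -0.4]
grip_width: 1.001
```

Emit:
{"method": "drive_tool", "body": {
  "grip": [1,1,1,1,1],
  "travel": [
    [-0.09,-1,0],
    [-0.09,-1,0],
    [-0.09,-1,0],
    [-0.09,-1,0],
    [-0.09,-1,0]
  ],
  "roll": [0,0,0,0,0]
}}

```text
time: 2.35
tcp_pos: [0.3067, -0.3393, 0.1999]
orientation: [0.0, 0.972, -0.234, 0.0]
wrist_force: [0.0, 0.0, 0.5]
grip_width: 1.001
```

Emit:
{"method": "drive_tool", "body": {
  "grip": [1,1,1,1,1],
  "travel": [
    [-0.09,-1,0],
    [-0.09,-1,0],
    [-0.09,-1,0],
    [-0.09,-1,0],
    [-0.09,-0.6,0]
  ],
  "roll": [0,0,0,0,0]
}}

```text
time: 2.98
tcp_pos: [0.4083, -0.0806, 0.2]
orientation: [0.0, 0.973, -0.233, 0.001]
wrist_force: [-0.3, 0.1, -0.3]
grip_width: 0.997
```

```bash
python3 - <<'E'
from h import *
s=st()
w=cap('wrist','w1.png'); print(-np.array(w['R']).T@np.array(w['t'])); print(np.array(w['R']).round(2).tolist())
need([.44,-.006,.2],-27)
E
```

```text
time 2.975
joints [-4.6910e-01 -3.4620e-01  2.1256e+00  2.0000e-04  1.3612e+00  1.5716e+00]
tcp_pos [ 0.4083 -0.0806  0.2   ]
orientation [ 0.000e+00  9.725e-01 -2.328e-01  5.000e-04]
wrist_force [-0.3065  0.0781 -0.2963]
grip_width 0.9971
[ 0.47278643 -0.11363039  0.37330315]
[[-0.45, -0.89, 0.0], [-0.85, 0.43, 0.29], [-0.26, 0.13, -0.96]]
yaw now -26.8 D [0.0313 0.0721 0.0001] shift now [-0.077 -1.307  0.002]
roll 0.004 shift after turn [-0.081 -1.307 -0.002]
```

View pics/w1.png

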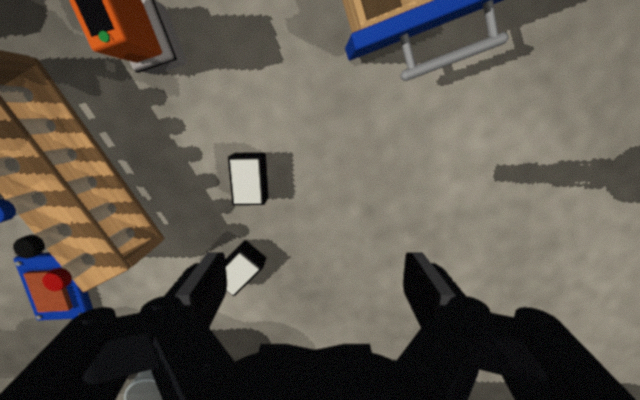

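Wrist view: the target tile's white face is at about (246,182), the second tile at (241,270), and the drawer handle at (455,57). I'll refine the tile's pose from this view.

```bash
cat >> h.py <<'E'
def rectw(b,mask,z,n):
    cs,_=cv2.findContours(mask.astype(np.uint8),cv2.RETR_EXTERNAL,cv2.CHAIN_APPROX_NONE)
    c=max(cs,key=cv2.contourArea)[:,0,:]
    X=np.array([ray(b,q,z)[:2] for q in c])
    r=cv2.minAreaRect((X*1000).astype(np.float32)); bx=cv2.boxPoints(r); e=[bx[1]-bx[0],bx[2]-bx[1]]; e=max(e,key=np.linalg.norm)
    print(n,'px',c.mean(0).round(1),'c',np.round(r[0],1),'size',np.round(r[1],1),'longdir',round(np.degrees(np.arctan2(e[1],e[0])),1)%180)
def win(m,x0,x1,y0,y1):
    o=np.zeros_like(m);o[y0:y1,x0:x1]=m[y0:y1,x0:x1];return o
def hsv(p):
    h=cv2.cvtColor(p['img'],cv2.COLOR_RGB2HSV).astype(int);return h[...,0],h[...,1],h[...,2]
E
python3 - <<'E'
from h import *
w=cap('wrist'); H,S,V=hsv(w)
rectw(w,win((V>175),220,275,140,215),.034,'tile')
rectw(w,win((V<70),220,275,140,215)|win((V>175),220,275,140,215),.030,'all')
print([(d['location'],d['score']) for d in manip.landmark_of('tile',w)])
E
```

```text
tile px [247.8 180. ] c [439.3  -7. ] size [30.5 49.7] longdir 153.7
all px [247.8 180. ] c [438.9  -5.8] size [30.9 50.3] longdir 153.7
[([0.3411, 0.0643, -0.0006], 0.97), ([0.4374, -0.007, 0.0012], 0.74)]
```

Emit:
{"method": "drive_tool", "body": {
  "grip": [1,1,1,1,1],
  "travel": [
    [-0.04,-0.65,0],
    [-0.04,-0.66,0],
    [0,0,0.9],
    [0,0,0.9],
    [0,0,0.6]
  ],
  "roll": [0,0,0,0,0]
}}

```text
time: 3.75
tcp_pos: [0.4379, -0.0115, 0.0534]
orientation: [0.0, 0.972, -0.235, -0.001]
wrist_force: [-0.7, 0.1, 0.2]
grip_width: 1.001
```

```bash
python3 - <<'E'
from h import *
s=st()
w=cap('wrist','w2.png')
need([.439,-.0065,.003],-26.3)
E
```

```text
time 3.75
joints [-2.8600e-01 -6.3500e-02  2.1832e+00 -4.0000e-04  1.0241e+00  1.7586e+00]
tcp_pos [ 0.4379 -0.0115  0.0534]
orientation [ 1.000e-04  9.721e-01 -2.346e-01 -1.200e-03]
wrist_force [-0.725   0.144   0.1899]
grip_width 1.0011
yaw now -27.17 D [ 0.0043  0.0042 -0.0465] shift now [ 0.04  -0.097  0.774]
roll -0.015 shift after turn [ 0.034 -0.095  0.775]
```

View pics/w2.png

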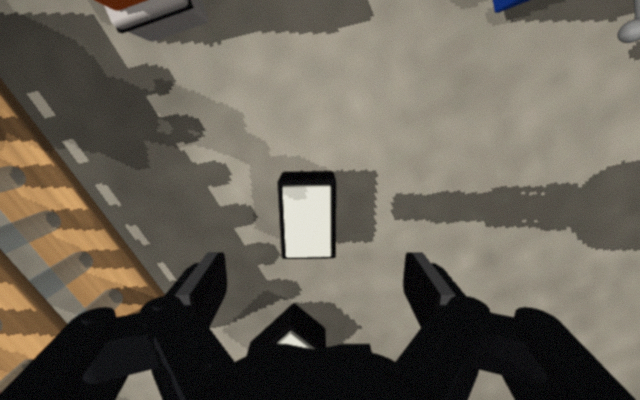

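The tile lies square between the fingers at about (308,215), about 6 mm off to the left, which agrees with the computed shift. I'll correct it, descend and grip.

Emit:
{"method": "drive_tool", "body": {
  "grip": [1,1,1,-1,-1],
  "travel": [
    [0.035,-0.095,0],
    [0,0,0.4],
    [0,0,0.37],
    [0,0,0],
    [0,0,0]
  ],
  "roll": [-0.015,0,0,0,0],
  "grip_force": 50
}}

```text
time: 4.42
tcp_pos: [0.4456, -0.0073, 0.0116]
orientation: [0.0, 0.974, -0.227, 0.002]
wrist_force: [0.3, -0.9, 0.8]
grip_width: 0.606
```

Emit:
{"method": "drive_tool", "body": {
  "grip": [-1,-1,-1,-1,-1],
  "travel": [
    [0,0,0],
    [0,0,0],
    [0,0,0],
    [0,0,-0.5],
    [0,0,-1]
  ],
  "roll": [0,0,0,0,0]
}}

```text
time: 5.05
tcp_pos: [0.4412, -0.006, 0.0983]
orientation: [-0.0, 0.974, -0.227, -0.003]
wrist_force: [1.1, -0.4, 0.4]
grip_width: 0.002
```

```bash
python3 - <<'E'
from h import *
s=st()
w=cap('wrist','w3.png')
E
```

```text
time 5.05
joints [-0.2716 -0.1332  2.1509  0.      1.1305  1.7565]
tcp_pos [ 0.4412 -0.006   0.0983]
orientation [-1.000e-04  9.740e-01 -2.267e-01 -3.300e-03]
wrist_force [ 1.1263 -0.4199  0.4485]
grip_width 0.0018
```

View pics/w3.png

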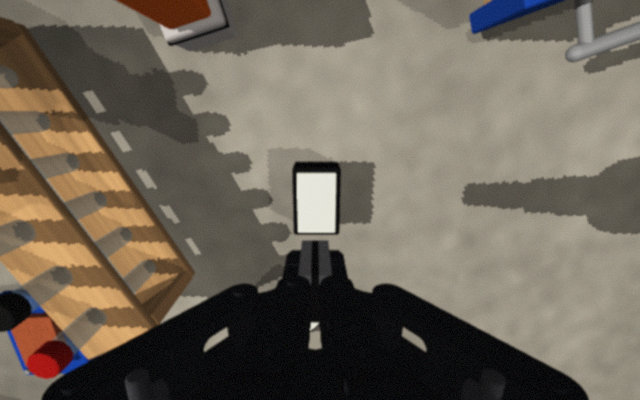

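The grip closed on nothing: the width is 0 and the tile still stands at about (316,203). I'll check where the TCP and the tile project in this picture.

```bash
python3 - <<'E'
from h import *
s=manip.get_state(); w=cap('wrist')
print('tcp',s['tcp_pos'],proj(w,s['tcp_pos'])); 
print('below at .034',proj(w,[s['tcp_pos'][0],s['tcp_pos'][1],.034]))
print('grasp pt',proj(w,s['tcp_pos']-rot(s)[:,2]*.019))
H,S,V=hsv(w)
rectw(w,win((V>175),280,350,155,240),.034,'tile')
t=cap('top','t1.png');H,S,V=hsv(t)
rectw(t,win((V>185)&(S<60),335,370,215,255),.034,'tile')
for q in ('tile',):print([(d['location'],d['score']) for d in manip.landmark_of('tile',w)])
E
```

```text
tcp [ 0.44807957 -0.00760384  0.108157  ] [314.24884918 232.590038  ]
below at .034 [314.49263491 199.79906282]
grasp pt [314.22511563 245.79889686]
tile px [318.  207.7] c [439.6  -6.7] size [31.2 50.7] longdir 153.8
tile px [349.4 238.2] c [425.9   0.8] size [32.3 21.8] longdir 50.9
[([0.4382, -0.0046, -0.0012], 0.9)]
```

Emit:
{"method": "drive_tool", "body": {
  "grip": [1,1,1,1,1],
  "travel": [
    [0,0,0],
    [0,0,0],
    [0,0,0],
    [0,0,0],
    [0,0,0]
  ],
  "roll": [0,0,0,0,0]
}}

```text
time: 5.88
tcp_pos: [0.4436, -0.0066, 0.0994]
orientation: [-0.0, 0.974, -0.227, -0.0]
wrist_force: [0.3, 0.2, -0.6]
grip_width: 0.997
```

```bash
python3 - <<'E'
from h import *
s=st()
w=cap('wrist'); H,S,V=hsv(w)
rectw(w,win((V>175),280,350,135,240),.034,'tile')
need([.4395,-.0065,.003],-26.3)
E
```

```text
time 5.875
joints [-0.2715 -0.1333  2.1487 -0.      1.1264  1.7565]
tcp_pos [ 0.4436 -0.0066  0.0994]
orientation [-0.000e+00  9.740e-01 -2.266e-01 -1.000e-04]
wrist_force [ 0.2889  0.1514 -0.6339]
grip_width 0.9965
tile px [316.5 205.1] c [439.7  -6.8] size [31.1 50.5] longdir 153.8
yaw now -26.2 D [-0.0042  0.0001 -0.0964] shift now [-0.063  0.029  1.607]
roll 0.002 shift after turn [-0.063  0.029  1.607]
```

Emit:
{"method": "drive_tool", "body": {
  "grip": [1,1,1,1,1],
  "travel": [
    [-0.063,0.03,0.5],
    [0,0,0.5],
    [0,0,0.45],
    [0,0,0.17],
    [0,0,0]
  ],
  "roll": [0,0,0,0,0]
}}

```text
time: 6.55
tcp_pos: [0.4393, -0.0065, 0.0021]
orientation: [-0.0, 0.974, -0.227, -0.0]
wrist_force: [-0.7, 0.3, 0.3]
grip_width: 1.001
```

Emit:
{"method": "drive_tool", "body": {
  "grip": [1,-1,-1,-1,-1],
  "travel": [
    [0,0,0],
    [0,0,0],
    [0,0,0],
    [0,0,0],
    [0,0,0]
  ],
  "roll": [0,0,0,0,0],
  "grip_force": 70
}}

```text
time: 7.18
tcp_pos: [0.44, -0.0067, 0.0027]
orientation: [0.0, 0.974, -0.227, 0.0]
wrist_force: [-0.4, 1.1, 3.0]
grip_width: 0.144
```

```bash
python3 - <<'E'
from h import *
s=st()
w=cap('wrist','w4.png')
E
```

```text
time 7.175
joints [-2.7400e-01  4.6700e-02  2.1921e+00 -1.0000e-04  9.0190e-01  1.7540e+00]
tcp_pos [ 0.44   -0.0067  0.0027]
orientation [ 0.000e+00  9.740e-01 -2.266e-01  5.000e-04]
wrist_force [-0.3843  1.0661  2.9828]
grip_width 0.1438
```

View pics/w4.png

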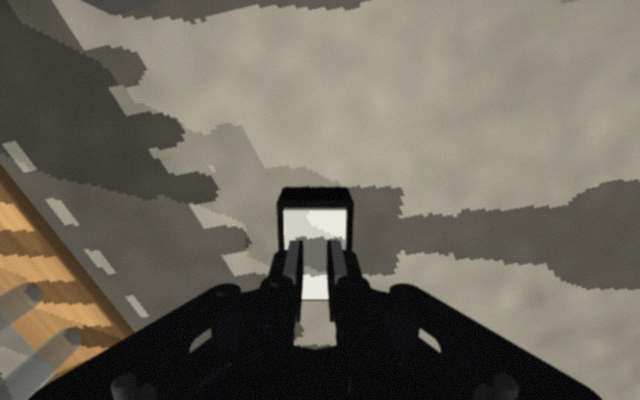

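The fingers have closed above the tile: their inner edges at columns 302 and 328 cover the white face, although the TCP reads z=0.003. I'll compare this with the scene camera from the side.

```bash
python3 - <<'E'
from h import *
s=st()
a=cap('scene'); 
T=s['tcp_pos'];R=rot(s)
im=cv2.cvtColor(a['img'],cv2.COLOR_RGB2BGR)
k=8
u=proj(a,T); print('tcp',u,'tip -13',proj(a,T-R[:,2]*.013),'-30',proj(a,T-R[:,2]*.03))
x0,y0=int(u[0])-40,int(u[1])-45
c=cv2.resize(im[y0:y0+65,x0:x0+90],None,fx=k,fy=k,interpolation=cv2.INTER_CUBIC)
for d,col in((0,(0,0,255)),(.019,(0,255,0)),(.073,(255,0,0))):
    v=(proj(a,T-R[:,2]*d)-[x0,y0]+.5)*k; cv2.circle(c,tuple(v.astype(int).tolist()),4,col,-1)
cv2.imwrite('pics/s1c.png',c)
w=cap('wrist')
for d in (0,.013,.019,.03): print(d,proj(w,T-R[:,2]*d).round(1), 'front edge',proj(w,T-R[:,2]*d+R[:,0]*.011).round(1))
E
```

```text
time 7.225
joints [-0.274   0.0468  2.1922 -0.      0.9017  1.754 ]
tcp_pos [ 0.4399 -0.0067  0.0027]
orientation [ 0.000e+00  9.740e-01 -2.266e-01  5.000e-04]
wrist_force [ 0.7107 -0.331  -0.7805]
grip_width 0.0558
tcp [272.59294433 215.19562484] tip -13 [272.23866969 212.19692721] -30 [271.7671252  208.20561884]
0 [314.2 232.4] front edge [314.2 215.6]
0.013 [314.2 241.1] front edge [314.1 223.3]
0.019 [314.1 245.6] front edge [314.1 227.2]
0.03 [314.1 254.6] front edge [314.1 235.2]
```

View pics/s1c.png

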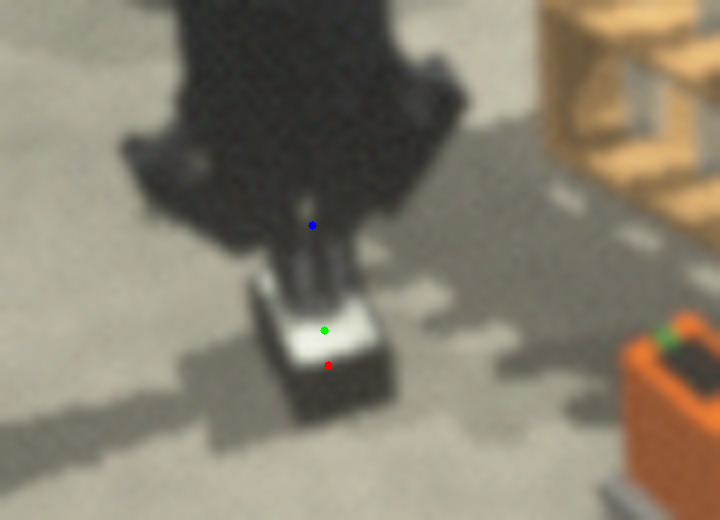

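Scene crop: the fingertips end at about row 310, resting on the white top. The reported TCP (red, row 365) lies about 31-35 mm past them. So the real fingertips are about 32 mm short of the reported TCP, and the wrist view agrees. I'll work with that offset by opening, going about 30 mm lower and watching the force.

Emit:
{"method": "drive_tool", "body": {
  "grip": [1,1,1,1,1],
  "travel": [
    [0,0,-0.1],
    [0,0,0],
    [0,0,0],
    [0,0,0.3],
    [0,0,0.3]
  ],
  "roll": [0,0,0,0,0]
}}

```text
time: 7.95
tcp_pos: [0.4396, -0.0066, -0.0281]
orientation: [0.0, 0.974, -0.227, 0.0]
wrist_force: [-0.3, -0.5, -0.1]
grip_width: 0.997
```

Emit:
{"method": "drive_tool", "body": {
  "grip": [1,-1,-1,-1,-1],
  "travel": [
    [0,0,0],
    [0,0,0],
    [0,0,0],
    [0,0,0],
    [0,0,0]
  ],
  "roll": [0,0,0,0,0],
  "grip_force": 50
}}

```text
time: 8.57
tcp_pos: [0.4403, -0.0068, -0.0269]
orientation: [0.0, 0.974, -0.227, 0.001]
wrist_force: [-0.4, 0.2, 6.2]
grip_width: 0.457
```

```bash
python3 - <<'E'
from h import *
s=st()
w=cap('wrist','w5.png')
E
```

```text
time 8.575
joints [-2.7400e-01  1.1670e-01  2.1917e+00 -1.0000e-04  8.3160e-01  1.7540e+00]
tcp_pos [ 0.4403 -0.0068 -0.0269]
orientation [ 1.000e-04  9.740e-01 -2.266e-01  8.000e-04]
wrist_force [-0.384   0.1942  6.2382]
grip_width 0.4571
```

View pics/w5.png

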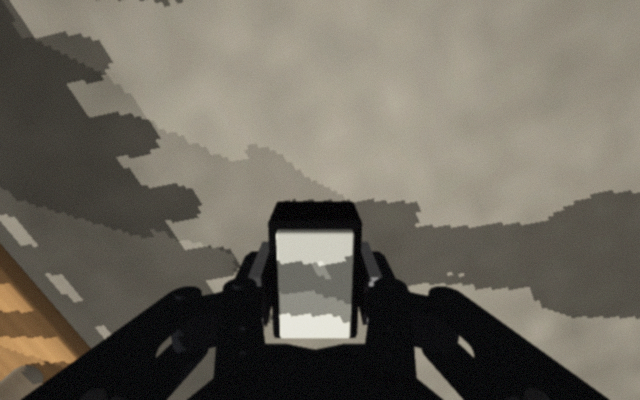

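Gripped: the width reads 0.457 (about 39 mm) and a finger stands on each side of the block, around columns 262 and 372. I'll lift it.

Emit:
{"method": "drive_tool", "body": {
  "grip": [-1,-1,-1,-1,-1],
  "travel": [
    [0,0,0],
    [0,0,-0.3],
    [0,0,-0.7],
    [0,0,-0.9],
    [0,0,-0.9]
  ],
  "roll": [0,0,0,0,0]
}}

```text
time: 9.25
tcp_pos: [0.4386, -0.0063, 0.1413]
orientation: [-0.0, 0.974, -0.227, -0.001]
wrist_force: [0.6, 0.0, -1.8]
grip_width: 0.458
```

```bash
python3 - <<'E'
from h import *
s=st()
a=cap('scene'); w=cap('wrist','w6.png')
T=s['tcp_pos'];R=rot(s)
im=cv2.cvtColor(a['img'],cv2.COLOR_RGB2BGR)
k=6
u=proj(a,T)
x0,y0=int(u[0])-60,int(u[1])-75
c=cv2.resize(im[y0:y0+100,x0:x0+120],None,fx=k,fy=k,interpolation=cv2.INTER_CUBIC)
for d,col in((0,(0,0,255)),(.032,(0,255,0)),(.073,(255,0,0)),(.105,(255,255,0))):
    v=(proj(a,T-R[:,2]*d)-[x0,y0]+.5)*k; cv2.circle(c,tuple(v.astype(int).tolist()),4,col,-1)
cv2.imwrite('pics/s2c.png',c)
need([0.5765,-0.2725,.16],-6.3)
E
```

```text
time 9.25
joints [-0.274  -0.2099  2.1301  0.      1.2225  1.754 ]
tcp_pos [ 0.4386 -0.0063  0.1413]
orientation [-0.000e+00  9.740e-01 -2.266e-01 -6.000e-04]
wrist_force [ 0.6041  0.0494 -1.7682]
grip_width 0.4585
yaw now -26.18 D [ 0.1329 -0.2649  0.0133] shift now [ 3.938  2.984 -0.18 ]
roll -0.347 shift after turn [ 2.686  4.145 -0.222]
```

View pics/s2c.png

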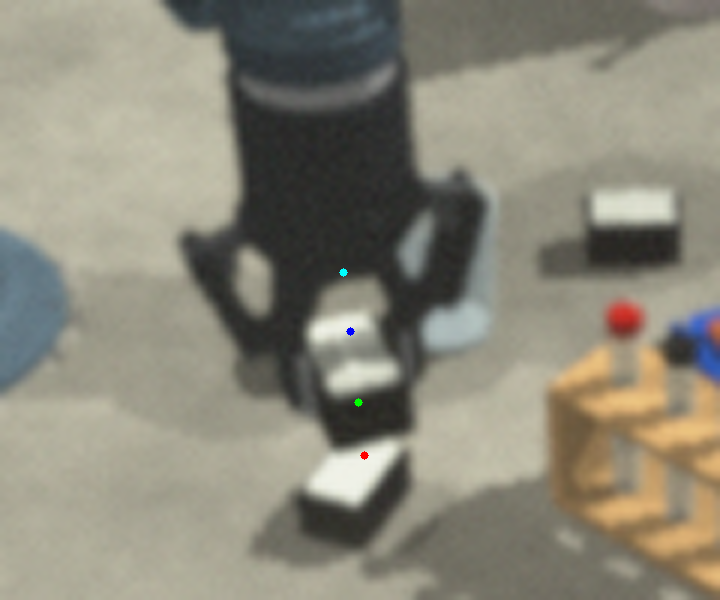

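View pics/w6.png

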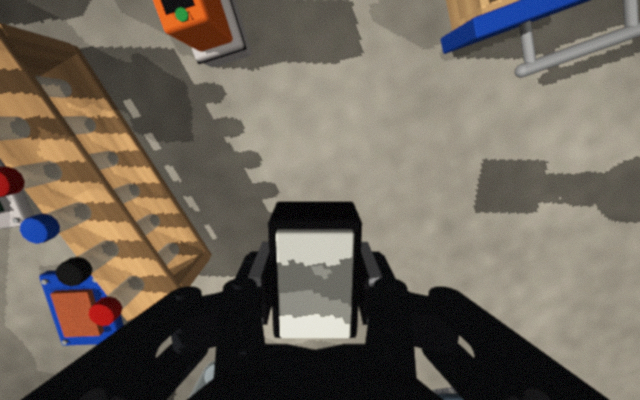

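The tile hangs level in the grip, white side up. The gripper body (cyan, 105 mm behind the reported TCP) shows the same 32 mm shift. The tile's underside is at reported z + 0.027. Next I'll turn to the drawer's axis and carry it over.

Emit:
{"method": "drive_tool", "body": {
  "grip": [-1,-1,-1,-1,-1],
  "travel": [
    [0,0,0],
    [0,0,0],
    [0.4,0.6,0],
    [0.55,0.82,0],
    [0.55,0.82,0]
  ],
  "roll": [-0.174,-0.173,0,0,0]
}}

```text
time: 9.98
tcp_pos: [0.5141, -0.151, 0.1388]
orientation: [-0.001, 0.998, -0.055, -0.001]
wrist_force: [1.1, 0.7, 0.5]
grip_width: 0.457
```

Emit:
{"method": "drive_tool", "body": {
  "grip": [-1,-1,-1,-1,-1],
  "travel": [
    [0.55,0.82,0],
    [0.45,0.7,0],
    [0.24,0.36,0],
    [0,0,0],
    [0,0,0]
  ],
  "roll": [0,0,0,0,0]
}}

```text
time: 10.6
tcp_pos: [0.5748, -0.2692, 0.1389]
orientation: [-0.001, 0.998, -0.055, -0.001]
wrist_force: [0.0, 0.1, -1.1]
grip_width: 0.461
```

```bash
python3 - <<'E'
from h import *
s=st()
w=cap('wrist','w7.png'); a=cap('scene','s3.png')
print([(d['location'],d['score']) for d in manip.landmark_of('tray',w)],[(d['location'],d['score']) for d in manip.landmark_of('cab_drawer0_handle',w)])
need([0.575,-0.27,.141],-6.3)
E
```

```text
time 10.6
joints [-6.1640e-01  2.6990e-01  1.6436e+00  2.0000e-04  1.2309e+00  1.0642e+00]
tcp_pos [ 0.5748 -0.2692  0.1389]
orientation [-8.000e-04  9.985e-01 -5.490e-02 -1.100e-03]
wrist_force [ 0.0073  0.0739 -1.1388]
grip_width 0.4606
[([0.6008, -0.2673, 0.0225], 0.68)] []
yaw now -6.26 D [-0.0004 -0.0007  0.0008] shift now [-0.006  0.012 -0.014]
roll 0.001 shift after turn [-0.006  0.012 -0.014]
```

View pics/w7.png

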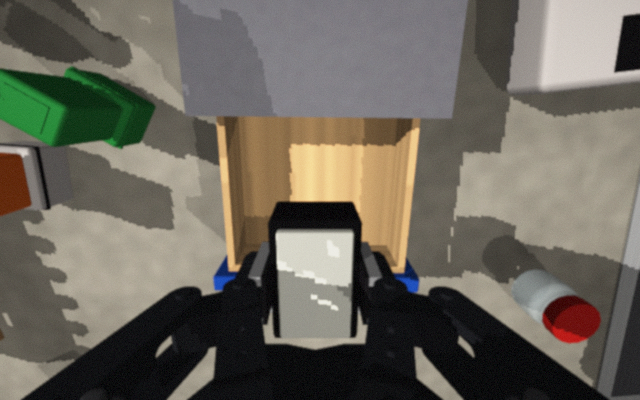

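View pics/s3.png

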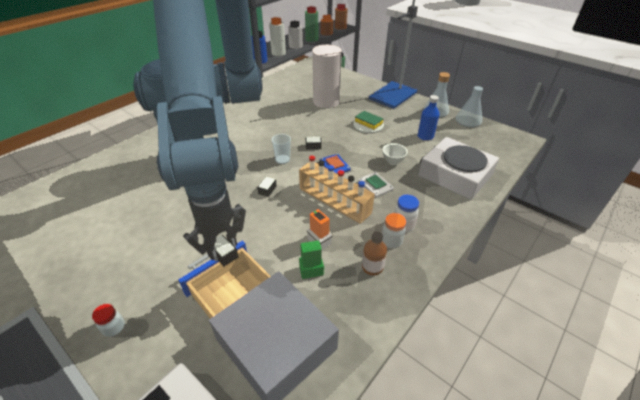

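The tile is aligned with the drawer: the drawer's inside spans columns 230-410 and the tile is at 316. I'll check the drawer's front and roof edges from this picture by ray.

```bash
python3 - <<'E'
from h import *
w=cap('wrist')
e=np.array([np.cos(np.radians(-6.3)),np.sin(np.radians(-6.3))]);l=np.array([-e[1],e[0]])
T=np.array([.575,-.2695])
for n,uv,z in(('panel top-left',(215,288),.078),('panel topright',(418,290),.078),('wall end L',(234,268),.068),('wall end R',(405,270),.068),('roofL',(178,117),.09),('roofR',(455,118),.09)):
    X=ray(w,uv,z)[:2]; print(n,X.round(4),'own',((X-T)@e).round(4),((X-T)@l).round(4))
E
```

```text
panel top-left [ 0.5061 -0.1722] own -0.0792 0.0892
panel topright [ 0.4841 -0.3524] own -0.0812 -0.0924
wall end L [ 0.5187 -0.1892] own -0.0648 0.0737
wall end R [ 0.4995 -0.344 ] own -0.0668 -0.0824
roofL [ 0.6536 -0.1798] own 0.0683 0.0978
roofR [ 0.6312 -0.3765] own 0.0676 -0.1002
```

Emit:
{"method": "drive_tool", "body": {
  "grip": [-1,-1,-1,-1,-1],
  "travel": [
    [0,0.06,0.4],
    [0,0,0.7],
    [0,0,0.6],
    [0,0,0.4],
    [0,0,0]
  ],
  "roll": [0,0,0,0,0]
}}

```text
time: 11.48
tcp_pos: [0.5736, -0.2724, 0.0121]
orientation: [-0.001, 0.998, -0.055, -0.002]
wrist_force: [0.1, 0.5, -1.0]
grip_width: 0.459
```

```bash
python3 - <<'E'
from h import *
s=st()
w=cap('wrist','w8.png')
E
```

```text
time 11.475
joints [-0.6216  0.4372  1.6884  0.      1.0208  1.059 ]
tcp_pos [ 0.5736 -0.2724  0.0121]
orientation [-0.0013  0.9985 -0.0549 -0.002 ]
wrist_force [ 0.0652  0.453  -1.0124]
grip_width 0.4593
```

View pics/w8.png

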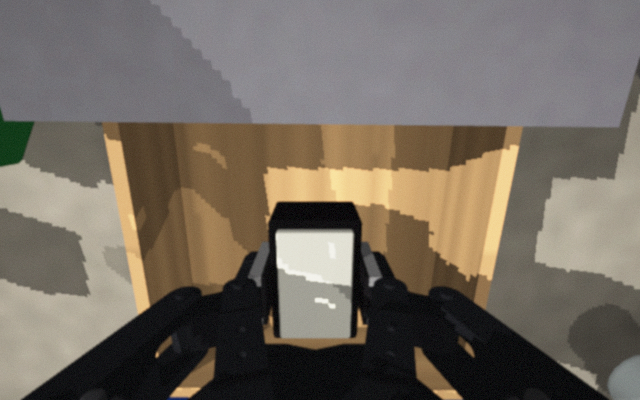

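The tile is inside the drawer, about 17 mm above the floor, and the side walls (columns 140 and 490) are clear of the fingers. I'll lower the last bit gently.

Emit:
{"method": "drive_tool", "body": {
  "grip": [-1,-1,-1,-1,-1],
  "travel": [
    [0,0,0.1],
    [0,0,0.08],
    [0,0,0.06],
    [0,0,0.03],
    [0,0,0]
  ],
  "roll": [0,0,0,0,0]
}}

```text
time: 12.15
tcp_pos: [0.5752, -0.2739, -0.002]
orientation: [-0.0, 0.998, -0.055, -0.0]
wrist_force: [-0.4, 0.2, -1.1]
grip_width: 0.458
```

Emit:
{"method": "drive_tool", "body": {
  "grip": [-1,-1,-1,-1,-1],
  "travel": [
    [0,0,0.03],
    [0,0,0.02],
    [0,0,0],
    [0,0,0],
    [0,0,0]
  ],
  "roll": [0,0,0,0,0]
}}

```text
time: 12.78
tcp_pos: [0.5755, -0.274, -0.0048]
orientation: [0.0, 0.998, -0.055, 0.0]
wrist_force: [0.4, -0.2, -0.6]
grip_width: 0.456
```

Emit:
{"method": "drive_tool", "body": {
  "grip": [-1,-1,-1,-1,-1],
  "travel": [
    [0,0,0.015],
    [0,0,0.01],
    [0,0,0],
    [0,0,0],
    [0,0,0]
  ],
  "roll": [0,0,0,0,0]
}}

```text
time: 13.4
tcp_pos: [0.5764, -0.2741, -0.0048]
orientation: [0.0, 0.998, -0.055, 0.001]
wrist_force: [0.2, 1.9, 7.1]
grip_width: 0.458
```

The force has gone to +7 N, so the tile is on the floor. I'll open part way and rise.

Emit:
{"method": "drive_tool", "body": {
  "grip": [0.4,0.4,0.4,0.4,0.4],
  "travel": [
    [0,0,0],
    [0,0,0],
    [0,0,0],
    [0,0,-0.4],
    [0,0,-0.8]
  ],
  "roll": [0,0,0,0,0]
}}

```text
time: 14.02
tcp_pos: [0.5733, -0.2727, 0.0636]
orientation: [-0.002, 0.998, -0.055, -0.003]
wrist_force: [1.3, -0.6, 1.0]
grip_width: 0.702
```

Emit:
{"method": "drive_tool", "body": {
  "grip": [0.4,0.4,0,-1,-1],
  "travel": [
    [0,0,-0.9],
    [0,0,-0.9],
    [-0.9,0,0],
    [-0.9,0,0],
    [-0.9,0,0]
  ],
  "roll": [0,0,0,0,0]
}}

```text
time: 14.65
tcp_pos: [0.4127, -0.2557, 0.1735]
orientation: [0.0, 0.998, -0.055, -0.0]
wrist_force: [-0.8, -0.7, 0.7]
grip_width: 0.082
```

```bash
python3 - <<'E'
from h import *
s=st()
w=cap('wrist','w9.png');a=cap('scene','s4.png')
for q in('tile','cab_drawer0_handle'): print(q,[(np.round(d['location'],4).tolist(),round(d['score'],2)) for p in (w,a) for d in manip.landmark_of(q,p)])
E
```

```text
time 14.65
joints [-7.8860e-01 -1.2370e-01  1.9935e+00 -3.0000e-04  1.2717e+00  8.9190e-01]
tcp_pos [ 0.4127 -0.2557  0.1735]
orientation [ 1.000e-04  9.985e-01 -5.480e-02 -1.000e-04]
wrist_force [-0.8499 -0.6919  0.7117]
grip_width 0.0822
tile [([0.3413, 0.0631, 0.0016], 0.6), ([0.574, -0.2751, 0.0246], 0.69), ([0.3404, 0.0657, 0.0001], 0.6), ([0.2916, 0.357, 0.0023], 0.44)]
cab_drawer0_handle [([0.459, -0.2541, 0.0531], 0.76), ([0.4602, -0.2597, 0.0516], 0.71)]
```

View pics/w9.png

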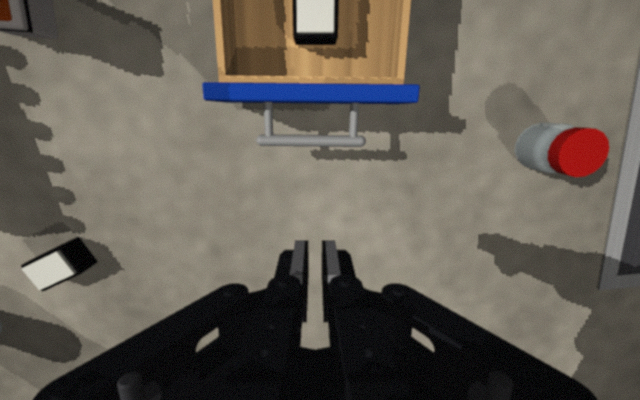

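View pics/s4.png

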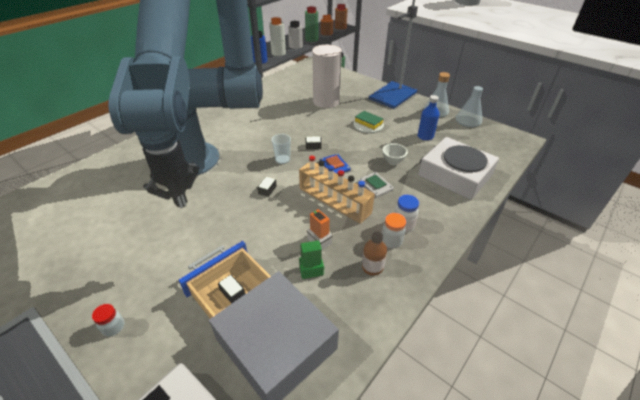

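The tile lies white side up in the drawer, at about (232,287) in the scene view and (316,20) in the wrist view. The handle bar is at wrist (311,140), in line with the shut fingers. I'll descend in front of the bar and push.

Emit:
{"method": "drive_tool", "body": {
  "grip": [-1,-1,-1,-1,-1],
  "travel": [
    [0,0,0.7],
    [0,0,0.8],
    [0,0,0.8],
    [0,0,0.55],
    [0,0,0]
  ],
  "roll": [0,0,0,0,0]
}}

```text
time: 15.58
tcp_pos: [0.4135, -0.2546, 0.0001]
orientation: [-0.002, 0.999, -0.055, -0.002]
wrist_force: [-0.5, 0.2, 0.7]
grip_width: -0.002
```

Emit:
{"method": "drive_tool", "body": {
  "grip": [-1,-1,-1,-1,-1],
  "travel": [
    [0.25,0,0],
    [0.2,0,0],
    [0.2,0,0],
    [0.25,0,0],
    [0.25,0,0]
  ],
  "roll": [0,0,0,0,0]
}}

```text
time: 16.2
tcp_pos: [0.4841, -0.2639, 0.0029]
orientation: [0.0, 0.998, -0.055, 0.0]
wrist_force: [-1.2, 0.8, 0.1]
grip_width: -0.001
```

```bash
python3 - <<'E'
from h import *
s=st()
w=cap('wrist','w10.png');a=cap('scene','s5.png')
E
```

```text
time 16.2
joints [-7.0480e-01  2.8520e-01  1.9134e+00 -1.0000e-04  9.4250e-01  9.7610e-01]
tcp_pos [ 0.4841 -0.2639  0.0029]
orientation [ 2.000e-04  9.985e-01 -5.500e-02  2.000e-04]
wrist_force [-1.159  0.792  0.1  ]
grip_width -0.0012
```

View pics/w10.png

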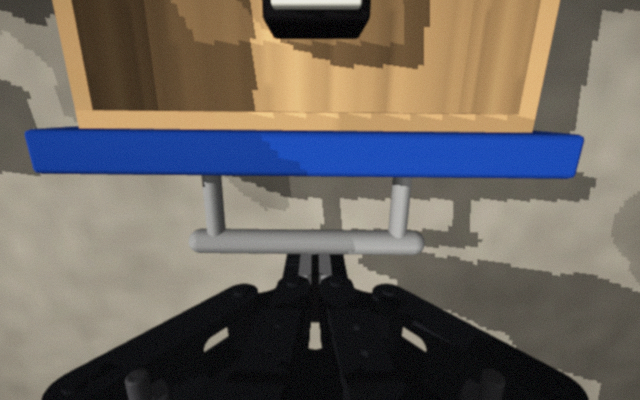

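The fingers are behind the bar, in contact at about (315,245), and the drawer is moving with its tile. I'll keep pushing.

Emit:
{"method": "drive_tool", "body": {
  "grip": [-1,-1,-1,-1,-1],
  "travel": [
    [0.25,0,0],
    [0.25,0,0],
    [0.25,0,0],
    [0.25,0,0],
    [0.2,0,0]
  ],
  "roll": [0,0,0,0,0]
}}

```text
time: 16.92
tcp_pos: [0.5555, -0.2718, 0.0026]
orientation: [0.0, 0.998, -0.055, 0.0]
wrist_force: [-1.2, -0.2, -0.2]
grip_width: 0.006
```

Emit:
{"method": "drive_tool", "body": {
  "grip": [-1,-1,-1,-1,-1],
  "travel": [
    [0.1,0,0],
    [0.1,0,0],
    [0.07,0,0],
    [0.05,0,0],
    [0.0,0,0]
  ],
  "roll": [0,0,0,0,0]
}}

```text
time: 17.55
tcp_pos: [0.5738, -0.2737, 0.0027]
orientation: [-0.0, 0.998, -0.055, 0.0]
wrist_force: [0.3, -0.8, -0.7]
grip_width: 0.001
```

```bash
python3 - <<'E'
from h import *
s=st()
w=cap('wrist','w11.png')
E
```

```text
time 17.55
joints [-6.2330e-01  4.5020e-01  1.6913e+00  4.0000e-04  9.9960e-01  1.0576e+00]
tcp_pos [ 0.5738 -0.2737  0.0027]
orientation [-0.000e+00  9.985e-01 -5.510e-02  3.000e-04]
wrist_force [ 0.2741 -0.7531 -0.6687]
grip_width 0.0013
```

View pics/w11.png

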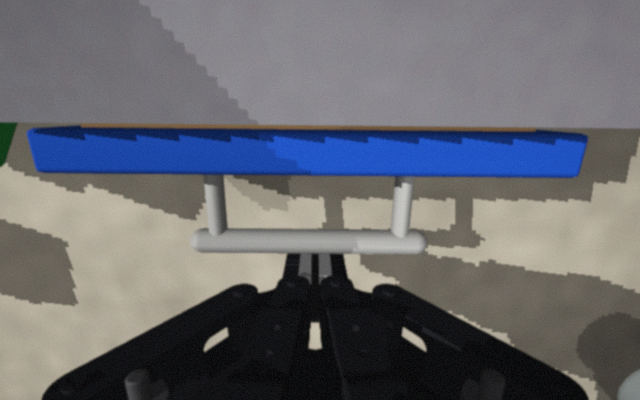

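A small gap still shows above the blue panel, with the wood line at row 127. I'll push on slowly until the force rises.

Emit:
{"method": "drive_tool", "body": {
  "grip": [-1,-1,-1,-1,-1],
  "travel": [
    [0.08,0,0],
    [0.06,0,0],
    [0.06,0,0],
    [0.05,0,0],
    [0.0,0,0]
  ],
  "roll": [0,0,0,0,0]
}}

```text
time: 18.23
tcp_pos: [0.5759, -0.2735, 0.0022]
orientation: [-0.004, 0.998, -0.054, -0.016]
wrist_force: [-50.6, 5.7, 35.7]
grip_width: 0.004
```

The force has jumped to 50 N with almost no motion, so it has hit the end stop. I'll back off and check.

Emit:
{"method": "drive_tool", "body": {
  "grip": [-1,-1,-1,-1,-1],
  "travel": [
    [-0.25,0,0],
    [-0.3,0,0],
    [-0.5,0,0],
    [0,0,0],
    [0,0,0]
  ],
  "roll": [0,0,0,0,0]
}}

```text
time: 18.85
tcp_pos: [0.5266, -0.2688, 0.003]
orientation: [0.0, 0.998, -0.055, 0.001]
wrist_force: [0.3, -0.1, 0.5]
grip_width: -0.003
```

```bash
python3 - <<'E'
from h import *
s=st()
w=cap('wrist','w12.png');a=cap('scene');t=cap('top')
c=cv2.cvtColor(a['img'],cv2.COLOR_RGB2BGR)[220:400,150:360];c2=cv2.cvtColor(t['img'],cv2.COLOR_RGB2BGR)[70:250,400:510]
cv2.imwrite('pics/c12.png',np.hstack([cv2.resize(c,None,fx=2.4,fy=2.4,interpolation=cv2.INTER_CUBIC),cv2.resize(c2,None,fx=2.4,fy=2.4,interpolation=cv2.INTER_CUBIC)]))
print([(np.round(d['location'],4).tolist(),round(d['score'],2)) for p in (w,a) for d in manip.landmark_of('cab_drawer0_handle',p)])
for p in (a,t):print('cab',[(np.round(d['location'],4).tolist(),round(d['score'],2))  for d in manip.landmark_of('cab',p)[:1]])
E
```

```text
time 18.85
joints [-6.6370e-01  3.6310e-01  1.8107e+00  3.0000e-04  9.6640e-01  1.0173e+00]
tcp_pos [ 0.5266 -0.2688  0.003 ]
orientation [ 3.000e-04  9.985e-01 -5.520e-02  6.000e-04]
wrist_force [ 0.2628 -0.1044  0.4657]
grip_width -0.0034
[([0.5932, -0.2713, 0.0537], 0.69), ([0.5953, -0.2732, 0.0512], 0.62)]
cab [([0.7381, -0.2901, 0.0022], 0.56)]
cab [([0.7378, -0.292, 0.0007], 0.75)]
```

View pics/w12.png

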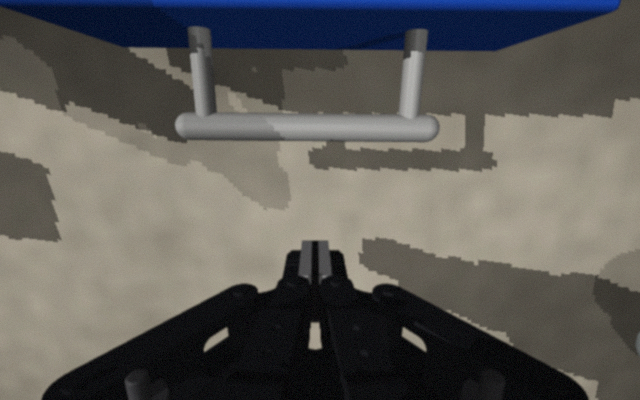

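View pics/c12.png

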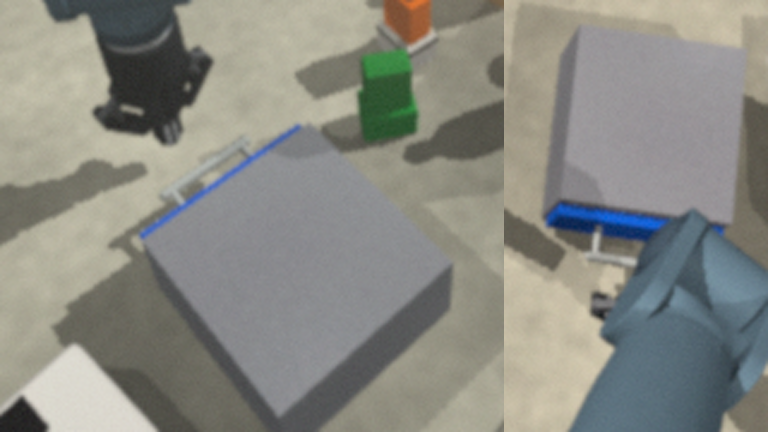

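The drawer looks flush in the scene crop (panel along the roof edge), with the handle at x≈0.594, which is -0.145 in the cabinet frame. To be sure, I'll rise and look down at the seam.

Emit:
{"method": "drive_tool", "body": {
  "grip": [-1,-1,-1,-1,-1],
  "travel": [
    [0,0,-0.7],
    [0,0,-0.9],
    [0.2,0,-0.9],
    [0.4,0,-0.7],
    [0,0,0]
  ],
  "roll": [0,0,0,0,0]
}}

```text
time: 19.82
tcp_pos: [0.5649, -0.274, 0.1999]
orientation: [0.003, 0.998, -0.055, 0.004]
wrist_force: [-1.5, -0.6, -1.1]
grip_width: -0.0
```

```bash
python3 - <<'E'
from h import *
s=st()
w=cap('wrist','w13.png')
print([(np.round(d['location'],4).tolist(),round(d['score'],2)) for p in (w,) for d in manip.landmark_of('cab_drawer0_handle',p)])
E
```

```text
time 19.825
joints [-6.3200e-01  1.8790e-01  1.6243e+00  1.0000e-04  1.3198e+00  1.0480e+00]
tcp_pos [ 0.5649 -0.274   0.1999]
orientation [ 0.0026  0.9985 -0.0546  0.0041]
wrist_force [-1.5243 -0.6381 -1.1099]
grip_width -0.0003
[([0.5917, -0.2722, 0.054], 0.68)]
```

View pics/w13.png

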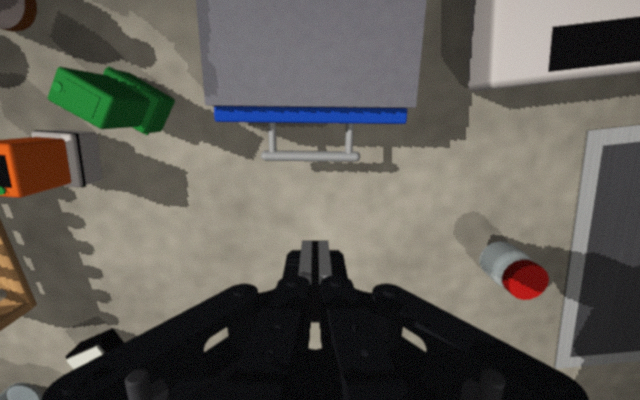

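```bash
python3 - <<'E'
from h import *
w=cap('wrist')
im=w['img'].astype(int)
col=310
for r in range(98,130,1): print(r,im[r,col-2:col+3].mean(0).round().tolist(),end=' ')
print()
e=np.array([np.cos(np.radians(-6.3)),np.sin(np.radians(-6.3))])
base=np.array([.7385,-.2915])
def own(r,z): return ((ray(w,(col,r),z)[:2]-base)@e*1000).round(1)
for r in (104,105,106,107,108,109): print(r,'roof',own(r,.09),'ptop',own(r,.078))
for r in (120,121,122,123,124,125): print(r,'front top',own(r,.078),'front bottom',own(r,.014))
for r in (154,155,156): print('handle',own(r,.052))
E
python3 - <<'E'
import cv2
im=cv2.imread('pics/w13.png')[80:180,190:440];cv2.imwrite('pics/c13.png',cv2.resize(im,None,fx=3.2,fy=5,interpolation=cv2.INTER_CUBIC))
E
```

```text
98 [119.0, 117.0, 122.0] 99 [112.0, 111.0, 116.0] 100 [89.0, 89.0, 97.0] 101 [52.0, 57.0, 83.0] 102 [23.0, 39.0, 85.0] 103 [13.0, 37.0, 92.0] 104 [15.0, 41.0, 99.0] 105 [17.0, 41.0, 101.0] 106 [18.0, 49.0, 118.0] 107 [23.0, 61.0, 151.0] 108 [27.0, 69.0, 168.0] 109 [27.0, 72.0, 174.0] 110 [27.0, 72.0, 173.0] 111 [30.0, 73.0, 173.0] 112 [27.0, 72.0, 172.0] 113 [26.0, 72.0, 171.0] 114 [25.0, 69.0, 171.0] 115 [29.0, 71.0, 170.0] 116 [26.0, 61.0, 151.0] 117 [33.0, 54.0, 119.0] 118 [52.0, 56.0, 81.0] 119 [61.0, 60.0, 59.0] 120 [65.0, 62.0, 56.0] 121 [67.0, 65.0, 58.0] 122 [77.0, 73.0, 66.0] 123 [83.0, 80.0, 70.0] 124 [86.0, 83.0, 74.0] 125 [85.0, 80.0, 72.0] 126 [86.0, 82.0, 73.0] 127 [86.0, 80.0, 73.0] 128 [86.0, 83.0, 73.0] 129 [86.0, 82.0, 73.0] 
104 roof -100.3 ptop -100.1
105 roof -101.1 ptop -101.0
106 roof -102.0 ptop -101.8
107 roof -102.8 ptop -102.7
108 roof -103.7 ptop -103.6
109 roof -104.5 ptop -104.5
120 front top -114.2 front bottom -116.2
121 front top -115.1 front bottom -117.3
122 front top -116.0 front bottom -118.4
123 front top -116.9 front bottom -119.5
124 front top -117.8 front bottom -120.6
125 front top -118.7 front bottom -121.7
handle -149.3
handle -150.4
handle -151.4
```

View pics/c13.png

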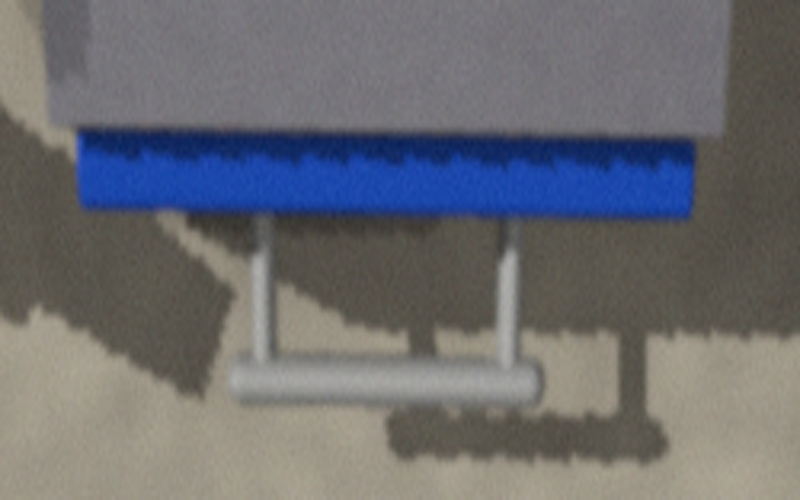

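Roof edge to the panel's front edge measures about 15 mm, the panel's own thickness, and no wood shows. The drawer is shut. Now to the orange head, opening the fingers on the way.

Emit:
{"method": "drive_tool", "body": {
  "grip": [1,1,1,1,1],
  "travel": [
    [0,-0.6,0],
    [0,-0.9,0],
    [0,-0.9,0],
    [0,-0.9,0],
    [0,-0.8,0]
  ],
  "roll": [0,0,0,0,0]
}}

```text
time: 20.6
tcp_pos: [0.587, -0.0258, 0.1922]
orientation: [-0.0, 0.998, -0.055, -0.002]
wrist_force: [0.4, 0.1, 0.4]
grip_width: 0.997
```

Emit:
{"method": "drive_tool", "body": {
  "grip": [1,1,1,1,1],
  "travel": [
    [0,-0.5,0],
    [0,0,0],
    [0,0,0],
    [0,0,0],
    [0,0,0]
  ],
  "roll": [0,0,0,0,0]
}}

```text
time: 21.22
tcp_pos: [0.5918, 0.001, 0.1944]
orientation: [0.0, 0.998, -0.056, -0.0]
wrist_force: [-0.3, -0.5, 0.4]
grip_width: 1.001
```

```bash
python3 - <<'E'
from h import *
s=st()
w=cap('wrist','w14.png')
print([(np.round(d['location'],4).tolist(),round(d['score'],2)) for p in (w,) for d in manip.landmark_of('head',p)])
H,S,V=hsv(w)
m=(H<18)&(S>150)&(V>70)
n,lab,stt,c=cv2.connectedComponentsWithStats(m.astype(np.uint8)); print([(stt[i].tolist(),c[i].round().tolist()) for i in range(1,n) if stt[i,4]>150])
E
```

```text
time 21.225
joints [-1.8970e-01  1.1570e-01  1.7152e+00 -1.0000e-04  1.3109e+00  1.4927e+00]
tcp_pos [0.5918 0.001  0.1944]
orientation [ 0.000e+00  9.984e-01 -5.580e-02 -1.000e-04]
wrist_force [-0.3074 -0.5232  0.3616]
grip_width 1.0013
[([0.6174, 0.0048, 0.0012], 0.91), ([0.6701, -0.0891, -0.0031], 0.69)]
[([79, 0, 69, 35, 1744], [116.0, 14.0]), ([285, 134, 39, 60, 1330], [304.0, 161.0]), ([116, 241, 27, 24, 386], [127.0, 254.0]), ([85, 296, 35, 21, 367], [101.0, 304.0])]
```

View pics/w14.png

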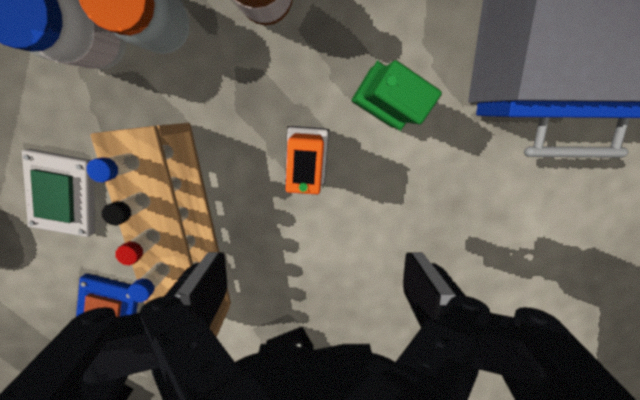

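Wrist view: the orange head is at (305,163), clear on all sides, with the green look-alike at (397,93) and the rack to the left. I'll measure its top face.

```bash
python3 - <<'E'
from h import *
w=cap('wrist'); H,S,V=hsv(w)
m=win(((H<18)&(S>150)&(V>70)),275,340,120,200)
m=cv2.morphologyEx(m.astype(np.uint8),cv2.MORPH_CLOSE,np.ones((25,25)))
rectw(w,m,.105,'top')
g=win(((H<18)&(S>150)&(V>200)),275,340,120,200); rectw(w,cv2.morphologyEx(g.astype(np.uint8),cv2.MORPH_CLOSE,np.ones((25,25))),.105,'bright')
im=cv2.cvtColor(w['img'],cv2.COLOR_RGB2BGR)[115:205,270:345]; cv2.imwrite('pics/c14.png',cv2.resize(im,None,fx=7,fy=6.6,interpolation=cv2.INTER_CUBIC))
E
```

```text
top px [304.4 164.4] c [619.8   7.3] size [31.1 52.1] longdir 169.9
bright px [303.5 165.3] c [618.    8.3] size [29.3 47.5] longdir 169.5
```

View pics/c14.png

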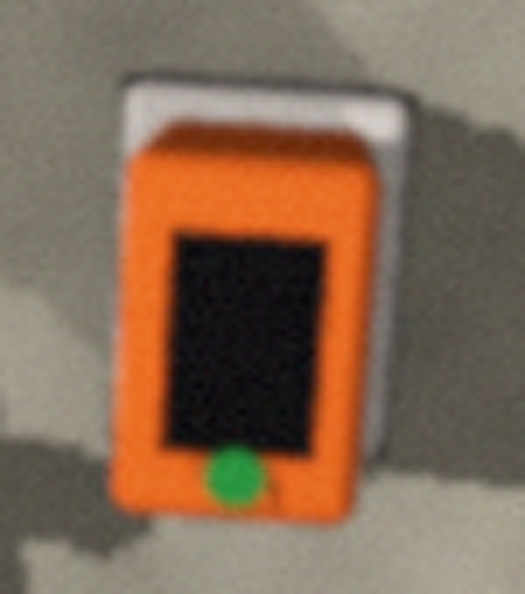

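Emit:
{"method": "drive_tool", "body": {
  "grip": [1,1,1,1,1],
  "travel": [
    [0,0,0],
    [0.4,-0.19,0],
    [0,0,0.6],
    [0,0,0],
    [0,0,0]
  ],
  "roll": [0.068,0,0,0,0]
}}

```text
time: 22.0
tcp_pos: [0.6179, 0.0087, 0.1595]
orientation: [0.0, 0.996, -0.089, 0.0]
wrist_force: [-0.1, 0.5, 0.2]
grip_width: 1.001
```

```bash
python3 - <<'E'
from h import *
s=st()
w=cap('wrist','w15.png'); H,S,V=hsv(w)
m=win(((H<18)&(S>150)&(V>70)),240,400,120,300)
m=cv2.morphologyEx(m.astype(np.uint8),cv2.MORPH_CLOSE,np.ones((35,35)))
rectw(w,m,.105,'top')
need([.6175,.008,.032],-10.3)
E
```

```text
time 22.0
joints [-0.1691  0.2085  1.6767 -0.      1.2555  1.5801]
tcp_pos [0.6179 0.0087 0.1595]
orientation [ 0.00e+00  9.96e-01 -8.91e-02  4.00e-04]
wrist_force [-0.1257  0.4642  0.1658]
grip_width 1.0007
top px [315.9 199.4] c [622.6   6.5] size [31.1 57.5] longdir 167.6
yaw now -10.22 D [-0.0008 -0.0007 -0.1282] shift now [-0.015  0.013  2.136]
roll 0.001 shift after turn [-0.011  0.013  2.136]
```

View pics/w15.png

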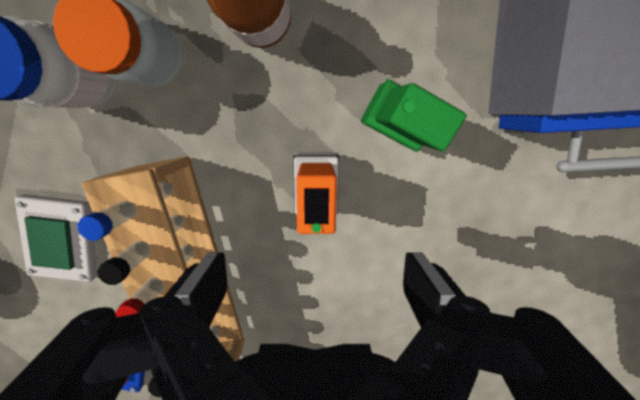

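The head stands straight between the fingers at (316,200), with yaw matched. I'll descend and grip the orange part.

Emit:
{"method": "drive_tool", "body": {
  "grip": [1,1,1,1,1],
  "travel": [
    [-0.01,0.015,0.5],
    [0,0,0.6],
    [0,0,0.6],
    [0,0,0.43],
    [0,0,0]
  ],
  "roll": [0,0,0,0,0]
}}

```text
time: 22.68
tcp_pos: [0.6159, 0.0082, 0.03]
orientation: [-0.0, 0.996, -0.089, -0.001]
wrist_force: [-0.9, -0.6, -0.2]
grip_width: 0.999
```

```bash
python3 - <<'E'
from h import *
s=st()
w=cap('wrist','w16.png')
a=cap('scene'); c=cv2.cvtColor(a['img'],cv2.COLOR_RGB2BGR)[150:300,240:400]; cv2.imwrite('pics/c16.png',cv2.resize(c,None,fx=4,fy=4,interpolation=cv2.INTER_CUBIC))
E
```

```text
time 22.675
joints [-0.1705  0.3711  1.7391  0.      1.034   1.5786]
tcp_pos [0.6159 0.0082 0.03  ]
orientation [-1.00e-04  9.96e-01 -8.91e-02 -1.30e-03]
wrist_force [-0.9439 -0.6017 -0.1686]
grip_width 0.9992
```

View pics/w16.png

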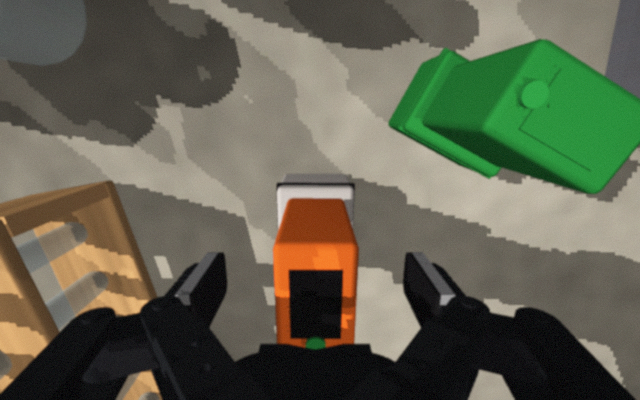

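View pics/c16.png

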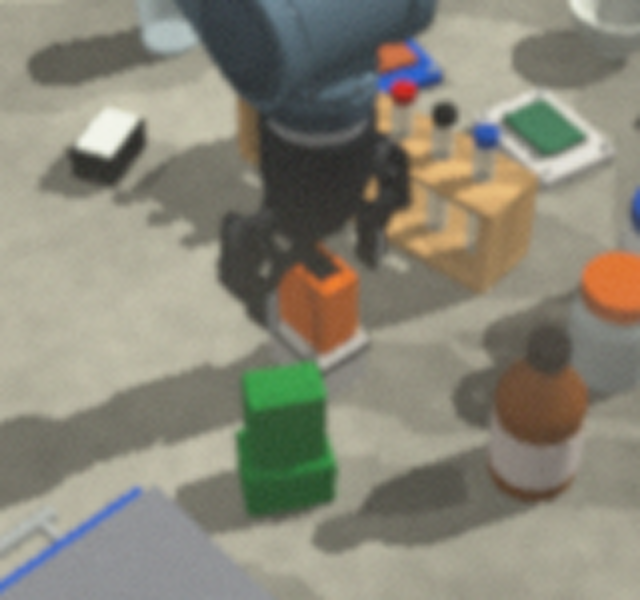

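The head is centred between the fingers at column 316, and the fingers flank the orange part. I'll close on it.

Emit:
{"method": "drive_tool", "body": {
  "grip": [-1,-1,-1,-1,-1],
  "travel": [
    [0,0,0],
    [0,0,0],
    [0,0,0],
    [0,0,0],
    [0,0,0]
  ],
  "roll": [0,0,0,0,0],
  "grip_force": 70
}}

```text
time: 23.4
tcp_pos: [0.6175, 0.0079, 0.0316]
orientation: [0.0, 0.996, -0.089, 0.001]
wrist_force: [-0.9, -0.7, 5.1]
grip_width: 0.368
```

```bash
python3 - <<'E'
from h import *
s=st()
w=cap('wrist','w17.png')
E
```

```text
time 23.4
joints [-1.7050e-01  3.6960e-01  1.7374e+00 -1.0000e-04  1.0333e+00  1.5785e+00]
tcp_pos [0.6175 0.0079 0.0316]
orientation [ 1.00e-04  9.96e-01 -8.89e-02  6.00e-04]
wrist_force [-0.88   -0.6988  5.0723]
grip_width 0.3684
```

View pics/w17.png

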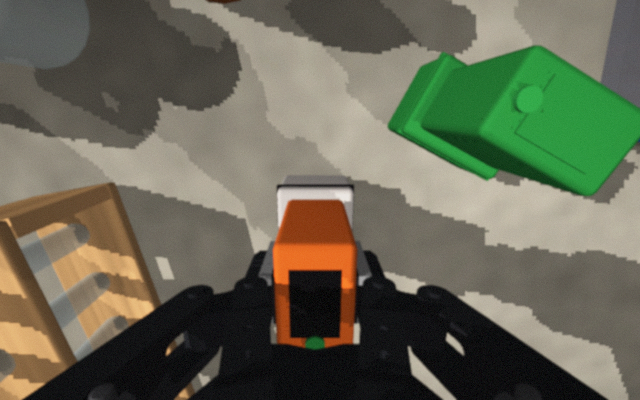

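Gripped: width 0.368 (about 31 mm). The head's underside is now at reported z − 0.0316. I'll lift to about 175 mm under the head.

Emit:
{"method": "drive_tool", "body": {
  "grip": [-1,-1,-1,-1,-1],
  "travel": [
    [0,0,-0.3],
    [0,0,-0.6],
    [0,0,-0.8],
    [0,0,-0.8],
    [0,0,-0.5]
  ],
  "roll": [0,0,0,0,0]
}}

```text
time: 24.08
tcp_pos: [0.6172, 0.0082, 0.2139]
orientation: [0.0, 0.996, -0.089, 0.001]
wrist_force: [0.6, -0.3, -3.0]
grip_width: 0.368
```

```bash
python3 - <<'E'
from h import *
s=st()
w=cap('wrist','w18.png');t=cap('top','t18.png')
need([.428,.3125,.207],-23.2)
def slab(b,n):
    H,S,V=hsv(b)
    m=((H<15)|(H>172))&(S>110)&(V>60)
    return m
m=slab(t,'t'); rectw(t,win(m,215,255,215,260),.022,'slab top')
E
```

```text
time 24.075
joints [-1.7020e-01  1.5640e-01  1.6340e+00  2.0000e-04  1.3485e+00  1.5787e+00]
tcp_pos [0.6172 0.0082 0.2139]
orientation [ 0.      0.996  -0.0889  0.0013]
wrist_force [ 0.6332 -0.3131 -2.9976]
grip_width 0.3681
yaw now -10.2 D [-0.1909  0.3045 -0.0086] shift now [-4.031 -4.432  0.112]
roll 0.227 shift after turn [-4.924 -3.412  0.143]
slab top px [233.1 234.4] c [428.3 312.5] size [42.3 56.9] longdir 156.4
```

View pics/w18.png

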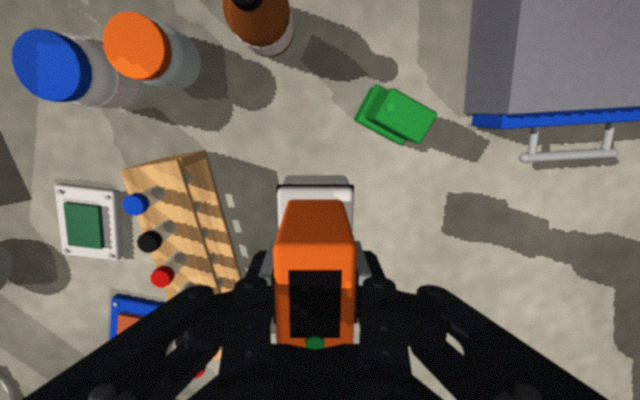

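The head is lifted and upright, with everything else in place. I'll carry it over the rack.

Emit:
{"method": "drive_tool", "body": {
  "grip": [-1,-1,-1,-1,-1],
  "travel": [
    [-0.3,-0.33,0],
    [-0.5,-0.55,0],
    [-0.55,-0.6,0],
    [-0.55,-0.6,0],
    [-0.55,-0.6,0]
  ],
  "roll": [0,0,0,0,0]
}}

```text
time: 24.8
tcp_pos: [0.4972, 0.1941, 0.208]
orientation: [0.0, 0.996, -0.089, -0.002]
wrist_force: [0.3, -0.1, -2.1]
grip_width: 0.367
```

Emit:
{"method": "drive_tool", "body": {
  "grip": [-1,-1,-1,-1,-1],
  "travel": [
    [-0.55,-0.6,0],
    [-0.5,-0.55,0],
    [-0.35,-0.4,0],
    [-0.18,-0.2,0],
    [0,0,0]
  ],
  "roll": [0,0,0,0,0]
}}

```text
time: 25.42
tcp_pos: [0.4247, 0.3128, 0.2095]
orientation: [0.001, 0.996, -0.088, -0.001]
wrist_force: [0.2, -0.7, -3.3]
grip_width: 0.361
```

Emit:
{"method": "drive_tool", "body": {
  "grip": [-1,-1,-1,-1,-1],
  "travel": [
    [0,0,0],
    [0,0,0],
    [0,0,0],
    [0,0,0],
    [0,0,0]
  ],
  "roll": [0.06,0.08,0.06,0.027,0]
}}

```text
time: 26.05
tcp_pos: [0.4262, 0.3119, 0.2105]
orientation: [0.0, 0.979, -0.202, -0.0]
wrist_force: [-0.7, -0.1, -3.0]
grip_width: 0.366
```

```bash
python3 - <<'E'
from h import *
s=st()
w=cap('wrist','w19.png')
H,S,V=hsv(w)
for q in ('stage_top','head','rack'):print(q,[(np.round(d['location'],4).tolist(),round(d['score'],2)) for d in manip.landmark_of(q,w)])
need([.428,.3125,.15],-23.4)
E
```

```text
time 26.05
joints [ 4.1700e-01 -5.1700e-02  1.8568e+00 -2.0000e-04  1.3370e+00  2.3936e+00]
tcp_pos [0.4262 0.3119 0.2105]
orientation [ 2.000e-04  9.795e-01 -2.015e-01 -2.000e-04]
wrist_force [-0.6887 -0.055  -3.0127]
grip_width 0.3663
stage_top [([0.4298, 0.3127, 0.0187], 0.94), ([0.5716, 0.4687, 0.0002], 0.33)]
head [([0.4241, 0.3127, 0.177], 0.88)]
rack [([0.5438, 0.171, -0.0026], 0.82)]
yaw now -23.21 D [ 0.002   0.0001 -0.0608] shift now [ 0.03  -0.014  1.013]
roll 0.003 shift after turn [ 0.029 -0.014  1.013]
```

View pics/w19.png

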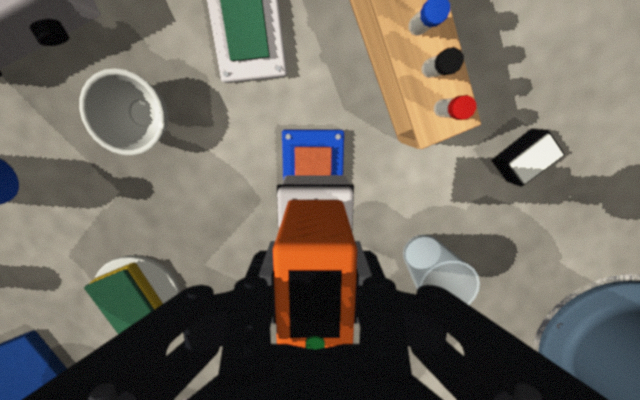

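The head is over the blue stage and the yaws look parallel. The visible end of the plate is at (284-344,130-180). I'll measure the residual offset from the plate, slab and foot edges.

```bash
python3 - <<'E'
from h import *
w=cap('wrist')
im=cv2.cvtColor(w['img'],cv2.COLOR_RGB2BGR)[120:220,265:365]; cv2.imwrite('pics/c20.png',cv2.resize(im,None,fx=6,fy=6,interpolation=cv2.INTER_CUBIC))
E
```

```text
(no output)
```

View pics/c20.png

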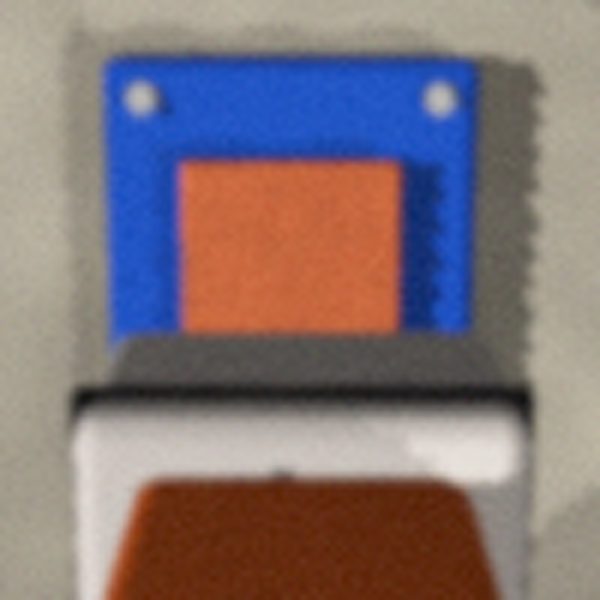

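```bash
python3 - <<'E'
from h import *
s=manip.get_state(); print(s['tcp_pos'])
w=cap('wrist'); T=s['tcp_pos'];R=rot(s); u=T[2]-.0316
def q(n,a,b,z,back):
    A=ray(w,a,z);B=ray(w,b,z);M=(A+B)/2
    a2=np.degrees(np.arctan2(*(A-B)[:2][::-1]))-90
    c=M-R[:,0]*back
    print(n,'width',np.linalg.norm(A-B).round(4),'yaw',a2.round(2),'centre',c[:2].round(4),'rel TCP tool x,y',((c-T)@R)[:2].round(4))
q('slab',(294.5,146.5),(331.8,146.5),.022,.030)
q('plate',(282.2,130),(344.2,130),.014,.050)
q('foot top',(277.5,186.5),(353,186),u+.042,.030)
q('foot bot',(285,175.8),(346.5,175.8),u,.030)
E
```

```text
[0.42600508 0.31252272 0.21076346]
slab width 0.0444 yaw -23.24 centre [0.4278 0.3133] rel TCP tool x,y [ 0.0013 -0.0014]
plate width 0.0742 yaw -23.24 centre [0.4265 0.3138] rel TCP tool x,y [-0.     -0.0013]
foot top width 0.042 yaw -22.85 centre [0.4278 0.3111] rel TCP tool x,y [0.0022 0.0006]
foot bot width 0.0426 yaw -23.24 centre [0.4248 0.3119] rel TCP tool x,y [-0.0008  0.001 ]
```

Slab and foot are within about 2 mm, and their yaws agree to under 0.5°. I'll shift 2 mm and go most of the way down, leaving a margin.

Emit:
{"method": "drive_tool", "body": {
  "grip": [-1,-1,-1,-1,-1],
  "travel": [
    [0,-0.035,0.3],
    [0,0,0.6],
    [0,0,0.6],
    [0,0,0.4],
    [0,0,0.15]
  ],
  "roll": [0,0,0,0,0]
}}

```text
time: 26.98
tcp_pos: [0.425, 0.3138, 0.0849]
orientation: [0.001, 0.98, -0.201, -0.002]
wrist_force: [-1.3, 0.5, -3.5]
grip_width: 0.369
```

Emit:
{"method": "drive_tool", "body": {
  "grip": [-1,-1,-1,-1,-1],
  "travel": [
    [0,0,0],
    [0,0,0],
    [0,0,0],
    [0,0,0],
    [0,0,0]
  ],
  "roll": [0,0,0,0,0]
}}

```text
time: 27.6
tcp_pos: [0.427, 0.3146, 0.0881]
orientation: [-0.0, 0.98, -0.201, 0.0]
wrist_force: [0.1, -0.1, -3.4]
grip_width: 0.368
```

```bash
python3 - <<'E'
from h import *
s=st()
w=cap('wrist')
im=cv2.cvtColor(w['img'],cv2.COLOR_RGB2BGR)[80:230,230:400]; c=cv2.resize(im,None,fx=4,fy=4,interpolation=cv2.INTER_CUBIC)
cv2.imwrite('pics/c21.png',c)
a=cap('scene'); c=cv2.cvtColor(a['img'],cv2.COLOR_RGB2BGR)[110:210,290:400]; cv2.imwrite('pics/c21s.png',cv2.resize(c,None,fx=6,fy=6,interpolation=cv2.INTER_CUBIC))
for q in('head',): print([(np.round(d['location'],4).tolist(),round(d['score'],2)) for p in(w,a) for d in manip.landmark_of(q,p)])
E
```

```text
time 27.6
joints [0.421  0.0988 1.9435 0.     1.0987 2.397 ]
tcp_pos [0.427  0.3146 0.0881]
orientation [-2.000e-04  9.795e-01 -2.012e-01  2.000e-04]
wrist_force [ 0.0766 -0.05   -3.4441]
grip_width 0.3683
[([0.4274, 0.3121, 0.0569], 0.89), ([0.4272, 0.3138, 0.0564], 0.75), ([0.6726, -0.0822, 0.0011], 0.68), ([0.7899, 0.0328, 0.0026], 0.61), ([0.5963, -0.2739, 0.051], 0.48)]
```

View pics/c21.png

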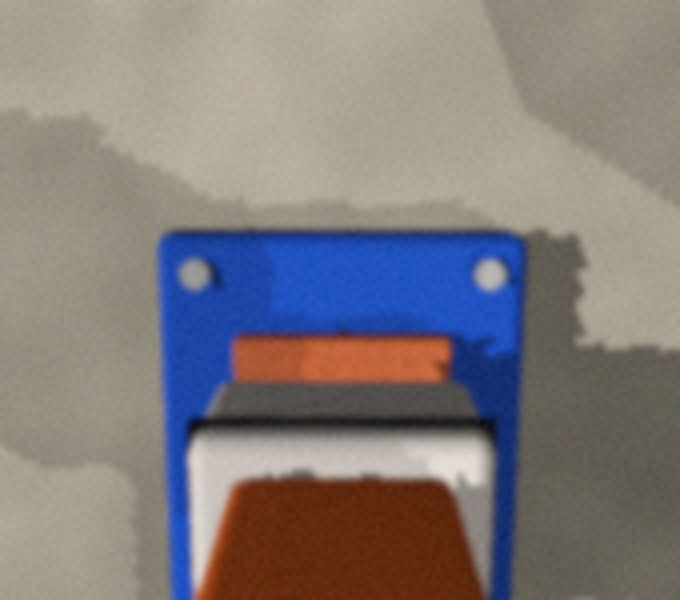

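View pics/c21s.png

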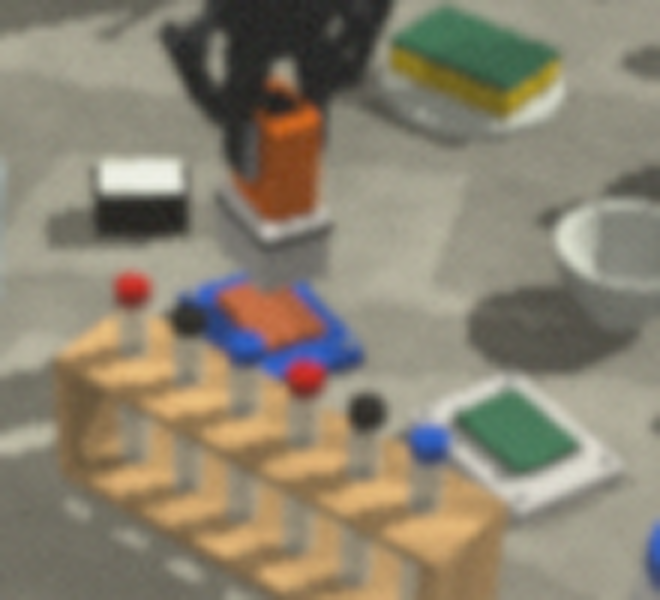

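```bash
python3 - <<'E'
from h import *
s=manip.get_state()
w=cap('wrist'); T=s['tcp_pos'];R=rot(s); u=T[2]-.0316
def q(n,a,b,z,back):
    A=ray(w,a,z);B=ray(w,b,z);M=(A+B)/2
    a2=np.degrees(np.arctan2(*(A-B)[:2][::-1]))-90
    c=M-R[:,0]*back
    print(n,'width',np.linalg.norm(A-B).round(4),'yaw',a2.round(2),'centre',c[:2].round(4),'rel TCP tool x,y',((c-T)@R)[:2].round(4))
q('slab',(287.8,164),(342.8,164),.022,.030)
q('plate',(269.7,138),(361,138),.014,.050)
q('foot top',(276.8,186.5),(353.5,186.3),u+.042,.030)
q('foot bot',(284,175.8),(347,175.8),u,.030)
print(u)
need([.427,.3146,.0636],-23.2)
E
```

```text
slab width 0.0439 yaw -23.25 centre [0.4279 0.3132] rel TCP tool x,y [0.0015 0.0008]
plate width 0.0735 yaw -23.25 centre [0.4276 0.3132] rel TCP tool x,y [0.0012 0.0009]
foot top width 0.0427 yaw -23.1 centre [0.4285 0.3132] rel TCP tool x,y [0.0021 0.0005]
foot bot width 0.0436 yaw -23.25 centre [0.4257 0.314 ] rel TCP tool x,y [-0.0008  0.0009]
0.05622456068908718
yaw now -23.22 D [ 0.0002  0.0001 -0.0242] shift now [ 0.002 -0.003  0.403]
roll -0.0 shift after turn [ 0.002 -0.003  0.403]
```

Head and slab are now centred within about 1 mm, and the underside is at 56 mm by both joint and network readings. I'll lower the last 24 mm gently.

Emit:
{"method": "drive_tool", "body": {
  "grip": [-1,-1,-1,-1,-1],
  "travel": [
    [0.01,0,0.1],
    [0,0,0.12],
    [0,0,0.09],
    [0,0,0.06],
    [0,0,0.03]
  ],
  "roll": [0,0,0,0,0]
}}

```text
time: 28.48
tcp_pos: [0.4273, 0.3142, 0.0635]
orientation: [0.0, 0.98, -0.201, -0.0]
wrist_force: [-0.3, -0.5, -2.0]
grip_width: 0.364
```

Emit:
{"method": "drive_tool", "body": {
  "grip": [-1,-1,-1,-1,-1],
  "travel": [
    [0,0,0],
    [0,0,0],
    [0,0,0],
    [0,0,0],
    [0,0,0]
  ],
  "roll": [0,0,0,0,0]
}}

```text
time: 29.1
tcp_pos: [0.4274, 0.3143, 0.0639]
orientation: [-0.0, 0.98, -0.201, 0.0]
wrist_force: [0.4, -0.8, -2.8]
grip_width: 0.368
```

```bash
python3 - <<'E'
from h import *
s=st()
w=cap('wrist'); a=cap('scene','s22.png'); t=cap('top','t22.png')
im=cv2.cvtColor(w['img'],cv2.COLOR_RGB2BGR)[80:230,230:400]; cv2.imwrite('pics/c22.png',cv2.resize(im,None,fx=4,fy=4,interpolation=cv2.INTER_CUBIC))
c=cv2.cvtColor(a['img'],cv2.COLOR_RGB2BGR)[110:210,290:400]; cv2.imwrite('pics/c22s.png',cv2.resize(c,None,fx=6,fy=6,interpolation=cv2.INTER_CUBIC))
for q in('head','stage_top','rack'): print(q,[(np.round(d['location'],4).tolist(),round(d['score'],2)) for p in(w,a) for d in manip.landmark_of(q,p)[:1]])
E
```

```text
time 29.1
joints [0.4202 0.1371 1.9529 0.     1.0515 2.3961]
tcp_pos [0.4274 0.3143 0.0639]
orientation [-0.      0.9796 -0.2012  0.    ]
wrist_force [ 0.3945 -0.8336 -2.8089]
grip_width 0.3677
head [([0.4245, 0.315, 0.0311], 0.6), ([0.429, 0.3132, 0.0294], 0.64)]
stage_top [([0.5944, -0.2735, 0.051], 0.59)]
rack [([0.5437, 0.1737, -0.0027], 0.92)]
```

View pics/c22.png

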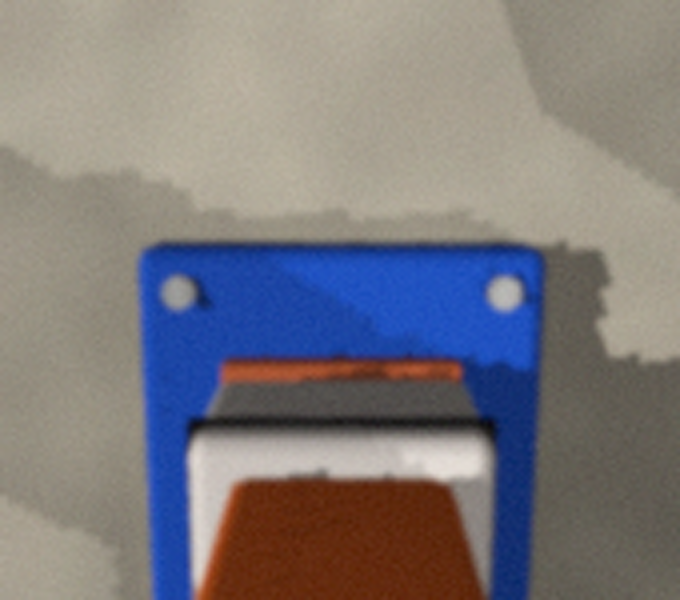

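View pics/c22s.png

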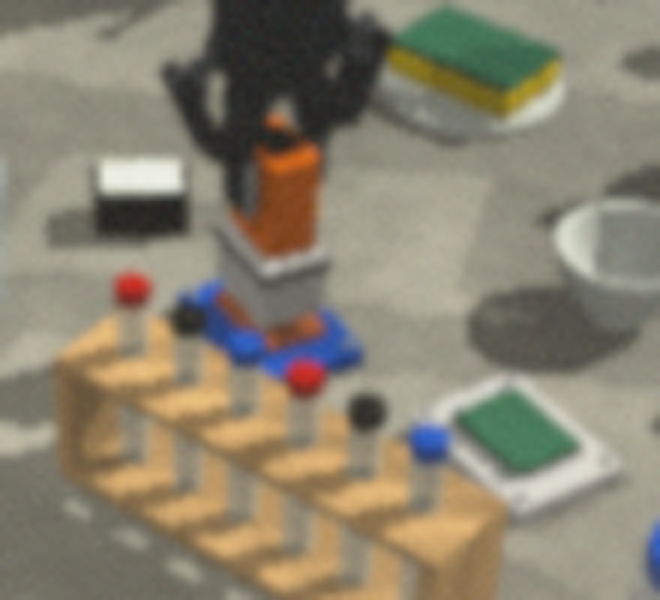

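View pics/t22.png

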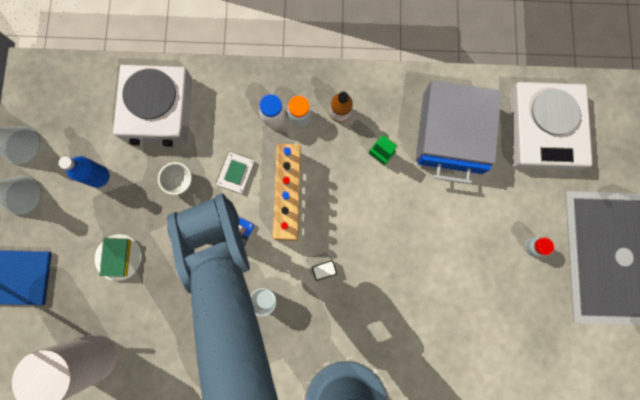

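Final views:
- **Head:** it hangs upright over the stage, with the slab edge (columns 220-462) and foot (188-494) centred on the same column, 341.
- **Gap:** a strip of about 10 mm shows between head and slab.
- **Surroundings:** the drawer is shut and the rack, glassware and jars are where they were.

I'll hand in.

```bash
python3 - <<'E'
from h import *
s=st(); print(np.abs(s['dq']).max())
print(manip.hand_in())
E
```

```text
time 29.55
joints [0.4202 0.1372 1.9529 0.     1.0515 2.3962]
tcp_pos [0.4274 0.3143 0.0638]
orientation [-0.      0.9795 -0.2012  0.    ]
wrist_force [ 0.3546 -0.1075 -3.0775]
grip_width 0.3691
0.0023380172424044767
the job is handed in; nothing more can be done
None
```

The job is done and handed in at 29.6 s. The right-most tile was lowered into the drawer white side up and the drawer pushed shut. The orange head was then carried over the rack and is held still over the red-brown sample.

**Last checks**
- **Head:** the underside is about 10 mm above the sample by joint readings; the two camera estimates gave 7-9 mm. It is centred within about 1 mm, with yaw within 0.5°. There was no sign of contact with the stage.
- **Drawer:** the front panel sits flush with the roof edge and no gap shows.
- **Rack, glassware and jars:** unmoved in the last pictures.

**What failed or disagreed**
- **Fingertips:** they turned out to be about 30 mm short of the reported tool point. The first two grips closed on or above the tile top without moving it. I allowed for the offset after that.
- **Wrist force:** when the drawer hit its stop, it briefly reached about 62 N through the shut fingers on the handle. That is under the 120 N limit, and I backed off at once.

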